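# Load the colour-sample rack and latch it

### The job

The glass colour samples are going out in the carrying rack with the wooden base. Lift the rack's yellow latch bar out of its keeper and swing it aside, then take every sample hanging on the grey bench stand off over the end stop of its rail and hang it on the rack's rail, and last swing the latch bar back and let it drop into the keeper's notch. Do not let a sample fall, and leave the jar and the brush where they are.

Things in the scene. Friction and masses are not known exactly. Their poses are not given: they have to be found in the camera images.
- sample_amber: sample with an orange-amber glass disc, like the others but for its colour; it may be absent. 209 mm tall; the disc is 80 mm across and 10 mm thick, faces along the rail and is clipped under a steel hanger with a closed eye. 0.14 to 0.28 kg. Origin: the disc's lower edge; x along the rail, z up
- sample_green: sample with a green glass disc, like the others but for its colour; it may be absent. 209 mm tall; the disc is 80 mm across and 10 mm thick, faces along the rail and is clipped under a steel hanger with a closed eye. 0.14 to 0.28 kg. Origin: the disc's lower edge; x along the rail, z up
- sample_blue: sample with a dark blue glass disc, like the others but for its colour; it may be absent. 209 mm tall; the disc is 80 mm across and 10 mm thick, faces along the rail and is clipped under a steel hanger with a closed eye. 0.14 to 0.28 kg. Origin: the disc's lower edge; x along the rail, z up
- sample_ruby: sample with a red glass disc, like the others but for its colour; it may be absent. 209 mm tall; the disc is 80 mm across and 10 mm thick, faces along the rail and is clipped under a steel hanger with a closed eye. 0.14 to 0.28 kg. Origin: the disc's lower edge; x along the rail, z up
- eye_amber (a point): sample_amber: inner top of its eye, 162 mm above the disc's lower edge; 1 mm above the top of the rail when it hangs. The eye is a window through the hanger along x, 36 mm wide and 60 mm tall below this point, strip 5 mm thick and 24 mm deep, with a gabled roof (35 degrees) that centres on the rail. Grip: a wooden peg 14 x 14 mm, from 5 to 47 mm above this point
- eye_green (a point): sample_green: inner top of its eye, 162 mm above the disc's lower edge; 1 mm above the top of the rail when it hangs. The eye is a window through the hanger along x, 36 mm wide and 60 mm tall below this point, strip 5 mm thick and 24 mm deep, with a gabled roof (35 degrees) that centres on the rail. Grip: a wooden peg 14 x 14 mm, from 5 to 47 mm above this point
- eye_blue (a point): sample_blue: inner top of its eye, 162 mm above the disc's lower edge; 1 mm above the top of the rail when it hangs. The eye is a window through the hanger along x, 36 mm wide and 60 mm tall below this point, strip 5 mm thick and 24 mm deep, with a gabled roof (35 degrees) that centres on the rail. Grip: a wooden peg 14 x 14 mm, from 5 to 47 mm above this point
- eye_ruby (a point): sample_ruby: inner top of its eye, 162 mm above the disc's lower edge; 1 mm above the top of the rail when it hangs. The eye is a window through the hanger along x, 36 mm wide and 60 mm tall below this point, strip 5 mm thick and 24 mm deep, with a gabled roof (35 degrees) that centres on the rail. Grip: a wooden peg 14 x 14 mm, from 5 to 47 mm above this point
- stand_rail (a point): top of the rail of the grey bench stand, half way along; x along the rail, away from the robot. Rail: round, 12 mm, its top 211 mm above the worktop, from a post whose face is at x = +0.077 to the near end at x = -0.09, where it turns up into an end stop 12 mm round that reaches 24 mm above the rail's top. The stand is fixed; its foot is 210 x 110 x 14 mm
- rack_rail (a point): top of the rail of the carrying rack, half way along; x along the rail, away from the robot and its end stop, y to the left. Rail, post and end stop have the same sizes and height as the bench stand's. The rack is fixed; its wooden base is 215 x 147 x 16 mm. There is room for all samples, one behind another, 24 mm of rail for each
- latch_pivot (a point): pivot of the latch on its post, axes as rack_rail; from rack_rail it is 65 mm back (+x), 75 mm to the right (-y), 6 mm lower. The yellow bar, 10 x 10 mm, runs from here 182 mm to -x, where its corner bears the knob; from the corner an arm runs 93 mm to +y, 27 mm in front of the rail's end and level with it, so that when shut no sample can pass
- latch_knob (a point): centre of the black ball knob, 28 mm across, on the corner of the latch bar, 34 mm above the middle of the bar and 182 mm from the pivot. The keeper stands under the bar 130 mm from the pivot: a notch about 18 mm wide between a high inner cheek (toward the rail, 24 mm above the bar's middle) and a lower outer lip that leans outward
- latch_swing (a joint): swing of the latch bar about the upright axis through latch_pivot, rad: 0 shut (a stop; up to 0.05 within the notch; the bar lies along the rack's -x), growing to 0.9 as the knob swings outward, to the rack's right (-y). Light friction: it stays where it is left. At 0.6 the way to the rail is well clear
- latch_lift (a joint): lift of the bar about a level axis through latch_pivot, rad: 0 level, up to 0.4 as the knob is raised; the bar falls back by its own weight (about 1 N at the knob). To pass the outer lip of the keeper it must be lifted at least 0.12 (22 mm at the knob); let go over the notch it drops back to 0
- frit_jar: jar of blue frit with a yellow lid, 64 mm across, 92 mm tall, standing to the left of the bench stand; origin: centre of its underside
- brush: flat brush with a green handle, 203 mm long, 16 mm thick, lying between the two stands; origin: centre of its underside

How it is judged:
By the outcome, as a careful person would: the job done as asked, in the order asked, and still so for the second after the job is handed in, with the robot touching nothing.
Of sample_amber, sample_green, sample_blue, sample_ruby only 3 to 4 are there at a start; the rules pass over those that are not, and their reading is None.
At some moment in a run one of sample_amber, sample_green, sample_blue, sample_ruby may be knocked a few centimetres aside while the robot is not near it.
Once in a run the grip may slacken for a moment while it holds something.
It also fails if it takes over 200 s, if anything falls off the work surface, if the arm or the gripper's body presses on something with over 40 N, if the wrist force passes 120 N, or if a joint passes its speed limit or range.

### The arm

A 6-joint arm with a two-finger parallel gripper is mounted at the origin on a cart in front of the work surface, level with it; the furniture and walls round the work are solid. World frame = base frame: x ahead of the robot, y to its left, z up, the work surface at z = 0. Lengths are in m, angles in rad, forces in N, time in s.
With the tool pointing down it reaches from about 0.275 to 0.825 m from the base axis. Payload 4.9 kg.
Tool frame: the origin (TCP) lies at the very end of the fingers, on their centre line; the grasp point (between the pads) lies 19 mm behind it; z points along the fingers, y is the line along which they close (so a half turn about z gives the same grasp; the last joint's range is limited). The gripper opens to 85 mm and grips with 20 to 120 N. Pads are 22 mm wide; open, the fingers measure 114 mm over their backs; the gripper's body (76 mm by 85 mm) begins 54 mm behind the grasp point. The pads swing forward as they close: fully open they stand 13 mm farther back than shut.
Start: joints at [1.006, 0.326, -0.193, 1.052, 0, 1.437], TCP at [0.23, 0.5, 0.231] pointing down, gripper open.
Joint ranges: [-2.65, 2.65], [-0.97, 1.79], [-1.3, 1.35], [-1.93, 2.1], [-1.47, 1.37], [-3.14, 3.14]. Speed limits (rad/s): [2.57, 2.57, 3.14, 3.14, 3.14, 3.14].

### API

Orientations are given as a unit quaternion [x, y, z, w].
In Python, from workcell import sensors, optics, hand_in, spotter gives the robot as it stands.
- The arm moves only by the tool jog_arm, never from a script. Its argument "deltas" is a list that holds one entry, the list of rows, each a list of 7 numbers: the shift along the tool's x, y, z in cm, then the turn, a rotation vector about the tool's x, y, z in degrees, then the finger opening in cm, from 0 to 8.54. A call has exactly 8 rows; each row shifts and turns the commanded pose from where the row before left it, along the tool's axes as they then stand; what a row does not reach is not made up. A row lasts 1/12 s, in which the tool goes at most 41.7 mm and 7.16 degrees, less where a joint would pass 70% of its speed; a pose out of reach is approached as far as the arm can. A call with a gripper value outside its range is refused whole. The fingers move at their own pace and stop on an object; "squeeze" is the grip in N (left out, the last holds). Time passes only in rows, so rows that do not move let the fingers close, or fill a call up. It gives the time, the measured TCP pose, the force, the opening and the grip force at its end, in the units of the state.
- sensors.state(): the state, without advancing time (a new reading comes with each control period).
- optics.get_image(name): name is "side" or "top"; returns (picture, depth): 384x512x3 uint8, blue, green, red; 384x512 float32, m along the optical axis (not along the pixel's ray), 0 where there is no reading.
- optics.calibration(name): a dict with "K" (3x3 intrinsics, pixels), "xyz" and "attitude" of the camera in the world. Camera axes: x right, y down, z forward; pixel columns grow to the right and rows downward; lengths in m; the calibration is good to about 2 mm. A picture is of the moment at which its call begins. calibration takes no time and is no camera call.
- hand_in(): hands the job in; it is judged then, once.
Trained networks look in the newest picture that a camera, given by its name, has taken for a name from the list of things; names that differ only in an ending like _2 or _b are one class to them, and where a whole thing is asked for, a point or a joint stands for the part that bears it (a point fixed in the world has none). Each returns a list of dicts, best first, with "confidence" (0 to 1); they miss things now and then, are a little off and sometimes report something else, mostly with a low value. They report only what shows in the picture. A call takes as long as a camera call.
- spotter.spot_in(camera, thing): "position" ([x, y, z] in m, in world coordinates, good to about 4 mm: the middle of the surface that is visible of it).
The state is a dict: "time": time; "joint_positions": joint angles; "dq": joint speeds; "joint_efforts": joint torques, N m; "position": TCP position; "orientation": TCP orientation; "force": force on the tool from outside, world axes, zero at the start; "torque": the same for the moment, N m; "finger_gap": finger opening in m; "finger_force": force on a finger pad.
Only numpy, scipy, OpenCV 4.12 (cv2) and the standard library are available. Lean on these libraries where they do the work, as an engineer would, in place of code of your own. Each camera call takes 0.05 s, during which the arm holds its last target. There are 200 camera calls.

## Working session

There is one attempt and no reset: what is moved stays moved. The work goes in short steps, Python scripts to look and compute and a tool call to move; the robot and the scene stay as the last step left them, time stands still between calls to the robot, and variables do not carry over. Pictures are saved under pics/ and viewed, at most 14 in all, crops included, and the job is handed in when it is done.

Besides the shell and the picture viewer there is one more tool, called after "Request:" by a JSON object that holds its "method" and its "body". jog_arm: Moves the arm, as the interface text tells. Its arguments: {"type":"object","properties":{"deltas":{"type":"array","items":{"type":"array","items":{"type":"array","items":{"type":"number"}}}},"squeeze":{"type":"number"}},"required":["deltas"]}

```bash
mkdir -p pics; ls; cat > h.py <<'E'
import numpy as np, cv2
from scipy.spatial.transform import Rotation as R
from workcell import sensors, optics, hand_in, spotter
def cal(n):
    c=optics.calibration(n); a=np.array(c["attitude"])
    M=R.from_quat(a).as_matrix() if a.size==4 else a.reshape(3,3)
    return np.array(c["K"]),np.array(c["xyz"]),M
def cloud(n,d):
    K,t,M=cal(n); v,u=np.mgrid[:d.shape[0],:d.shape[1]]
    p=np.stack([(u-K[0,2])/K[0,0]*d,(v-K[1,2])/K[1,1]*d,d],-1)
    w=p@M.T+t; w[d==0]=np.nan
    return w
def st():
    s=sensors.state(); print(s["time"],np.round(s["position"],4),np.round(s["orientation"],4),np.round(s["force"],1),round(s["finger_gap"],4),s["finger_force"]);return s
E
python3 - <<'E'
from h import *
s=st()
print(R.from_quat(s["orientation"]).as_matrix().round(3))
ims=[]
for n in ("side","top"):
    print(n,optics.calibration(n))
    im,d=optics.get_image(n); np.savez(f"{n}0.npz",im=im,d=d); cv2.imwrite(f"pics/{n}0.png",im)
    for t in ["sample_amber","sample_green","sample_blue","sample_ruby","latch_knob","frit_jar","brush"]:
        print(n,t,[(np.round(q["position"],3),round(q["confidence"],2)) for q in spotter.spot_in(n,t)[:2]])
E
```

```text
pics
0.0 [0.2293 0.4993 0.2305] [ 2.138e-01  9.769e-01 -8.000e-04 -3.000e-04] [ 0.6 -0.5 -0.3] 0.0857 0.0
[[-0.909  0.418 -0.001]
 [ 0.418  0.909 -0.001]
 [ 0.    -0.002 -1.   ]]
side {'K': array([[429.82367583,   0.        , 252.43448   ],
       [  0.        , 429.82367583, 189.15175616],
       [  0.        ,   0.        ,   1.        ]]), 'xyz': array([ 0.42761609, -0.77330866,  0.62865291]), 'attitude': array([ 0.84825339, -0.05202207,  0.02469665, -0.52645035])}
side sample_amber [(array([0.496, 0.235, 0.178]), 0.8)]
side sample_green [(array([0.608, 0.206, 0.184]), 0.81)]
side sample_blue [(array([0.531, 0.225, 0.172]), 0.9)]
side sample_ruby [(array([0.573, 0.215, 0.18 ]), 0.66)]
side latch_knob [(array([ 0.497, -0.116,  0.214]), 0.87)]
side frit_jar [(array([0.531, 0.415, 0.04 ]), 0.74), (array([ 0.499, -0.118,  0.207]), 0.26)]
side brush [(array([0.502, 0.103, 0.012]), 0.93), (array([ 0.57 , -0.106,  0.046]), 0.72)]
top {'K': array([[402.3405364 ,   0.        , 263.1116218 ],
       [  0.        , 402.3405364 , 192.36936872],
       [  0.        ,   0.        ,   1.        ]]), 'xyz': array([0.35615189, 0.18133956, 1.21165535]), 'attitude': array([-0.69993147,  0.70989152, -0.06254603,  0.04730713])}
top sample_amber [(array([0.494, 0.239, 0.206]), 0.76), (array([0.608, 0.223, 0.204]), 0.25)]
top sample_green [(array([0.609, 0.223, 0.207]), 0.8)]
top sample_blue [(array([0.529, 0.234, 0.206]), 0.71), (array([ 0.468, -0.109,  0.212]), 0.33)]
top sample_ruby [(array([0.571, 0.234, 0.205]), 0.55)]
top latch_knob [(array([ 0.468, -0.109,  0.213]), 0.64)]
top frit_jar [(array([0.525, 0.441, 0.094]), 0.74)]
top brush [(array([0.512, 0.11 , 0.015]), 0.86)]
```

View pics/side0.png

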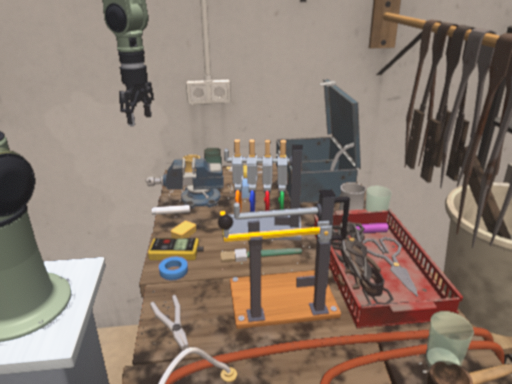

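View pics/top0.png

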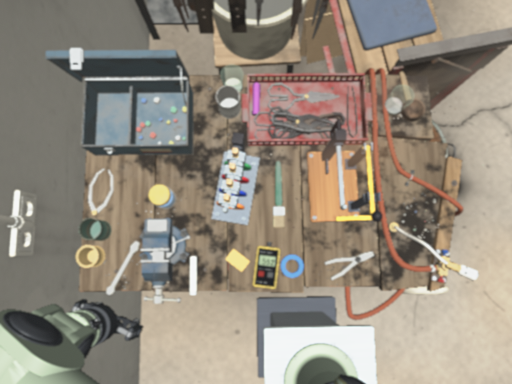

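```bash
python3 - <<'E'
from h import *
for n in("top","side"):
    f=np.load(n+"0.npz"); w=cloud(n,f["d"]); z=w[...,2]
    rgb=f["im"].astype(int)
    hsv=cv2.cvtColor(f["im"],cv2.COLOR_BGR2HSV)
    # rails: band z .195-.22
    for nm,sel in {"rackrail":(abs(z-.208)<.008)&(w[...,1]<.1)&(w[...,1]>-.25),"standrail":(abs(z-.208)<.008)&(w[...,1]<.35)&(w[...,1]>.12),"hi":(z>.225)&(z<.3)&(w[...,1]>-.3)&(w[...,1]<.35),
      "yellow":(hsv[...,0]>20)&(hsv[...,0]<32)&(hsv[...,1]>150)&(w[...,1]<.1)&(z>.15),"black":(hsv[...,2]<45)&(z>.19)&(z<.27)&(w[...,1]<.1)}.items():
        n_,lab,stt,_=cv2.connectedComponentsWithStats(sel.astype(np.uint8))
        for i in range(1,n_):
            if stt[i,4]<8: continue
            p=w[lab==i]; pix=stt[i]
            c=p.mean(0); e,v=np.linalg.eigh(np.cov((p[:,:2]-c[:2]).T))
            print(n,nm,pix,c.round(4),"min",p.min(0).round(3),"max",p.max(0).round(3),"ang",np.degrees(np.arctan2(v[1,1],v[0,1])).round(1), "rgb",rgb[lab==i].mean(0).astype(int))
E
```

```text
top rackrail [295  13   6   3  15] [1.0034 0.0583 0.2083] min [1.002 0.051 0.202] max [1.005 0.065 0.215] ang 91.5 rgb [53 59 65]
top rackrail [319  13   6   4  17] [ 1.0031 -0.0074  0.2077] min [ 1.002 -0.014  0.2  ] max [ 1.006 -0.002  0.215] ang 78.3 rgb [70 78 83]
top rackrail [333 135  12  73 324] [ 0.5639 -0.0383  0.2094] min [ 0.473 -0.05   0.201] max [ 0.662 -0.025  0.216] ang -178.0 rgb [192 195 196]
top rackrail [363 142  18  73 373] [ 0.5465 -0.1164  0.2091] min [ 0.455 -0.138  0.2  ] max [ 0.64  -0.102  0.216] ang -176.9 rgb [116 202 218]
top rackrail [364 193   3   5   9] [ 0.5027 -0.101   0.2071] min [ 0.498 -0.102  0.2  ] max [ 0.508 -0.1    0.215] ang 178.1 rgb [72 70 69]
top rackrail [336 216  36   5 145] [ 0.4453 -0.0667  0.2098] min [ 0.44  -0.112  0.203] max [ 0.45  -0.024  0.215] ang 91.4 rgb [120 233 245]
top rackrail [320 379  15   5  35] [0.0607 0.0146 0.2068] min [ 0.056 -0.003  0.201] max [0.064 0.031 0.215] ang 104.6 rgb [69 79 73]
top standrail [257  12   4   3  11] [1.007  0.1635 0.2066] min [1.005 0.159 0.201] max [1.009 0.167 0.213] ang 78.0 rgb [66 70 
[... 6863 characters left out ...]
55 57 64]
side hi [248 221  12   4  46] [ 0.501  -0.1062  0.2283] min [ 0.491 -0.11   0.225] max [ 0.511 -0.101  0.231] ang 178.8 rgb [99 92 95]
side yellow [220 212   5   4  17] [ 0.4467 -0.0373  0.2129] min [ 0.443 -0.111  0.209] max [ 0.451 -0.026  0.251] ang 88.6 rgb [ 30 192 232]
side yellow [224 227  96  14 504] [ 0.5357 -0.118   0.209 ] min [ 0.446 -0.125  0.203] max [ 0.622 -0.103  0.213] ang -178.9 rgb [ 24 188 228]
side black [  0 195  31  31 275] [ 0.0704 -0.045   0.2532] min [ 0.044 -0.074  0.227] max [0.092 0.007 0.27 ] ang 78.2 rgb [34 32 32]
side black [343 200   5  17  50] [ 0.6942 -0.0422  0.21  ] min [ 0.688 -0.045  0.19 ] max [ 0.698 -0.037  0.227] ang 154.1 rgb [37 36 40]
```

Pixels: side view shows the four samples at (237–283,140), knob at (225,222) and the rack in front. Top view shows the stand at (235,185), the rack rail at (340,175) and the knob at (377,216). The measured geometry agrees with the given sizes: the knob predicted from the rail is at (0.448,-0.119,0.239).

```bash
cat >> h.py <<'E'
def plan(wps,start=None):
    """wps: (x,y,z,alpha_deg,grip_cm,nrows); tool assumed down, alpha = heading of tool x. prints rows (rounded, errors fed back)"""
    s=sensors.state()
    if start is None:
        Rm=R.from_quat(s["orientation"]).as_matrix(); p=np.array(s["position"]); a=np.degrees(np.arctan2(Rm[1,0],Rm[0,0]))%360
    else: p=np.array(start[:3]);a=start[3]
    rows=[]
    for x,y,z,al,g,n in wps:
        p0,a0=p.copy(),a
        for i in range(1,n+1):
            t=p0+(np.array([x,y,z])-p0)*i/n; ta=a0+(al-a0)*i/n
            M=lambda a:np.array([[np.cos(a),np.sin(a),0],[np.sin(a),-np.cos(a),0],[0,0,-1]])
            d=np.round(M(np.radians(a)).T@(t-p)*100,1)+0.; p=p+M(np.radians(a))@d/100
            w=round(-(ta-a),1)+0.; a=a-w
            rows.append("[%g,%g,%g,0,0,%g,%g]"%(*d,w,g))
    while len(rows)%8: rows.append("[0,0,0,0,0,0,%g]"%wps[-1][4])
    for i in range(0,len(rows),8): print("["+",".join(rows[i:i+8])+"]")
    print("end",p.round(4),round(a,1))
E
python3 - <<'E'
from h import *
plan([(.25,.45,.33,160,6,3),(.448,-.119,.30,181.5,6,17),(.448,-.119,.30,181.5,6,1),(.448,-.119,.30,181.5,6,3)])
E
```

```text
[[-1.3,-1.2,-3.3,0,0,-1.6,6],[-1.3,-1.3,-3.3,0,0,-1.5,6],[-1.2,-1.3,-3.3,0,0,-1.6,6],[-2.2,-2.7,0.2,0,0,-1.3,6],[-2.2,-2.8,0.2,0,0,-1.2,6],[-2.1,-2.9,0.1,0,0,-1.3,6],[-2.1,-2.9,0.2,0,0,-1.3,6],[-2,-2.9,0.2,0,0,-1.2,6]]
[[-1.9,-3,0.2,0,0,-1.3,6],[-1.9,-3,0.1,0,0,-1.2,6],[-1.7,-3.1,0.2,0,0,-1.3,6],[-1.8,-3.1,0.2,0,0,-1.3,6],[-1.6,-3.1,0.2,0,0,-1.2,6],[-1.6,-3.2,0.2,0,0,-1.3,6],[-1.5,-3.2,0.1,0,0,-1.3,6],[-1.5,-3.2,0.2,0,0,-1.2,6]]
[[-1.3,-3.3,0.2,0,0,-1.3,6],[-1.3,-3.3,0.2,0,0,-1.3,6],[-1.3,-3.3,0.2,0,0,-1.2,6],[-1.1,-3.3,0.1,0,0,-1.3,6],[0,0,0,0,0,0,6],[0,0,0,0,0,0,6],[0,0,0,0,0,0,6],[0,0,0,0,0,0,6]]
end [ 0.4478 -0.1186  0.3003] 181.5
```

Request:
{"method": "jog_arm", "body": {"deltas": [[[-1.3,-1.2,-3.3,0,0,-1.6,6],[-1.3,-1.3,-3.3,0,0,-1.5,6],[-1.2,-1.3,-3.3,0,0,-1.6,6],[-2.2,-2.7,0.2,0,0,-1.3,6],[-2.2,-2.8,0.2,0,0,-1.2,6],[-2.1,-2.9,0.1,0,0,-1.3,6],[-2.1,-2.9,0.2,0,0,-1.3,6],[-2,-2.9,0.2,0,0,-1.2,6]]], "squeeze": 40}}

```text
time: 1.47
position: [0.3085, 0.2811, 0.3215]
orientation: [0.118, 0.993, 0.0, 0.0]
force: [0.7, 0.2, 0.8]
finger_gap: 0.0599
finger_force: 0.0
```

Request:
{"method": "jog_arm", "body": {"deltas": [[[-1.9,-3,0.2,0,0,-1.3,6],[-1.9,-3,0.1,0,0,-1.2,6],[-1.7,-3.1,0.2,0,0,-1.3,6],[-1.8,-3.1,0.2,0,0,-1.3,6],[-1.6,-3.1,0.2,0,0,-1.2,6],[-1.6,-3.2,0.2,0,0,-1.3,6],[-1.5,-3.2,0.1,0,0,-1.3,6],[-1.5,-3.2,0.2,0,0,-1.2,6]]]}}

```text
time: 2.13
position: [0.4018, 0.013, 0.3076]
orientation: [0.031, 1.0, -0.0, 0.001]
force: [1.6, 0.3, -0.3]
finger_gap: 0.0596
finger_force: 0.0
```

Request:
{"method": "jog_arm", "body": {"deltas": [[[-1.3,-3.3,0.2,0,0,-1.3,6],[-1.3,-3.3,0.2,0,0,-1.3,6],[-1.3,-3.3,0.2,0,0,-1.2,6],[-1.1,-3.3,0.1,0,0,-1.3,6],[0,0,0,0,0,0,6],[0,0,0,0,0,0,6],[0,0,0,0,0,0,6],[0,0,0,0,0,0,6]]]}}

```text
time: 2.8
position: [0.4474, -0.1176, 0.3004]
orientation: [-0.014, 1.0, 0.0, -0.0]
force: [-0.0, -0.3, 0.3]
finger_gap: 0.06
finger_force: 0.0
```

```bash
python3 - <<'E'
from h import *
st()
im,d=optics.get_image("side"); w=cloud("side",d)
k=cv2.resize(im[120:300,160:360],None,fx=4,fy=4,interpolation=cv2.INTER_CUBIC)[:600]; cv2.imwrite("pics/s1.png",k)
for t in ["latch_knob","sample_amber"]: print([(np.round(q["position"],3),round(q["confidence"],2)) for q in spotter.spot_in("side",t)[:2]])
E
```

```text
2.8 [ 0.4474 -0.1176  0.3004] [-1.370e-02  9.999e-01  2.000e-04 -1.000e-04] [-0.  -0.3  0.3] 0.06 0.0
[(array([ 0.495, -0.114,  0.213]), 0.92)]
[(array([0.5  , 0.236, 0.177]), 0.74)]
```

View pics/s1.png

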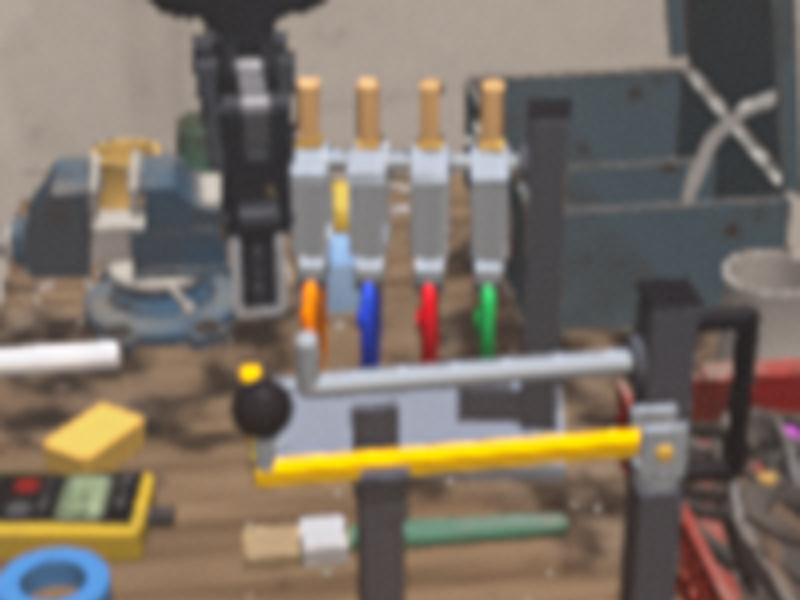

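The crop shows the gripper (255,290) directly above the knob (262,405), with the end stop at (305,360) clear of the fingers. I'll go down and grip.

Request:
{"method": "jog_arm", "body": {"deltas": [[[0,-0.1,2.5,0,0,0,6],[0,0,2.5,0,0,0,6],[0,0,2,0,0,0,6],[0,0,0.9,0,0,0,6],[0,0,0,0,0,0,2.2],[0,0,0,0,0,0,2.2],[0,0,0,0,0,0,2.2],[0,0,0,0,0,0,2.2]]], "squeeze": 25}}

```text
time: 3.62
position: [0.4485, -0.1197, 0.2225]
orientation: [-0.013, 1.0, -0.0, 0.001]
force: [-1.9, -0.2, 0.3]
finger_gap: 0.0262
finger_force: 24.5
```

```bash
python3 - <<'E'
from h import *
st()
c=np.array([.630,-.114]); psi=np.radians(1.5)
def k(lift,sw): 
    r=.182*np.cos(lift)-.034*np.sin(lift); a=np.pi+psi+sw
    return (*(c+r*np.array([np.cos(a),np.sin(a)])), .186+.182*np.sin(lift)+.034*np.cos(lift), 181.5+np.degrees(sw))
w=[(*k(l,0),1.5,2) for l in (.07,.13,.2)]+[(*k(.2,s),1.5,1) for s in np.arange(.07,.71,.07)]+[(*k(l,.7),1.5,2) for l in (.13,.07,0.01)]
plan(w)
E
```

```text
3.6167 [ 0.4485 -0.1197  0.2225] [-1.340e-02  9.999e-01 -4.000e-04  8.000e-04] [-1.9 -0.2  0.3] 0.0262 24.54100728034973
[[-0.1,0,-0.5,0,0,0,1.5],[-0.1,0.1,-0.5,0,0,0,1.5],[-0.2,0,-0.5,0,0,0,1.5],[-0.2,0,-0.6,0,0,0,1.5],[-0.2,0,-0.6,0,0,0,1.5],[-0.2,0,-0.6,0,0,0,1.5],[0,-1.2,0,0,0,-4,1.5],[-0.1,-1.2,0,0,0,-4,1.5]]
[[0,-1.2,0,0,0,-4,1.5],[-0.1,-1.2,0,0,0,-4,1.5],[0,-1.2,0,0,0,-4,1.5],[0,-1.2,0,0,0,-4,1.5],[-0.1,-1.2,0,0,0,-4,1.5],[0,-1.2,0,0,0,-4,1.5],[-0.1,-1.2,0,0,0,-4.1,1.5],[0,-1.2,0,0,0,-4,1.5]]
[[0.2,0,0.6,0,0,0,1.5],[0.2,0,0.6,0,0,0,1.5],[0.2,0,0.5,0,0,0,1.5],[0.1,0,0.6,0,0,0,1.5],[0.1,0,0.5,0,0,0,1.5],[0.2,0,0.6,0,0,0,1.5],[0,0,0,0,0,0,1.5],[0,0,0,0,0,0,1.5]]
end [ 0.494  -0.2346  0.2215] 221.6
```

Request:
{"method": "jog_arm", "body": {"deltas": [[[-0.1,0,-0.5,0,0,0,1.5],[-0.1,0.1,-0.5,0,0,0,1.5],[-0.2,0,-0.5,0,0,0,1.5],[-0.2,0,-0.6,0,0,0,1.5],[-0.2,0,-0.6,0,0,0,1.5],[-0.2,0,-0.6,0,0,0,1.5],[0,0,0,0,0,0,1.5],[0,0,0,0,0,0,1.5]]]}}

```text
time: 4.28
position: [0.4578, -0.1183, 0.2546]
orientation: [-0.013, 1.0, -0.0, 0.0]
force: [-2.7, -0.7, -0.8]
finger_gap: 0.0261
finger_force: 24.7
```

```bash
python3 - <<'E'
from h import *
st()
im,d=optics.get_image("side")
cv2.imwrite("pics/s2.png",cv2.resize(im[150:290,190:350],None,fx=4,fy=4))
E
```

```text
4.2833 [ 0.4578 -0.1183  0.2546] [-1.330e-02  9.999e-01 -1.000e-04  0.000e+00] [-2.7 -0.7 -0.8] 0.0261 24.699454307556152
```

View pics/s2.png

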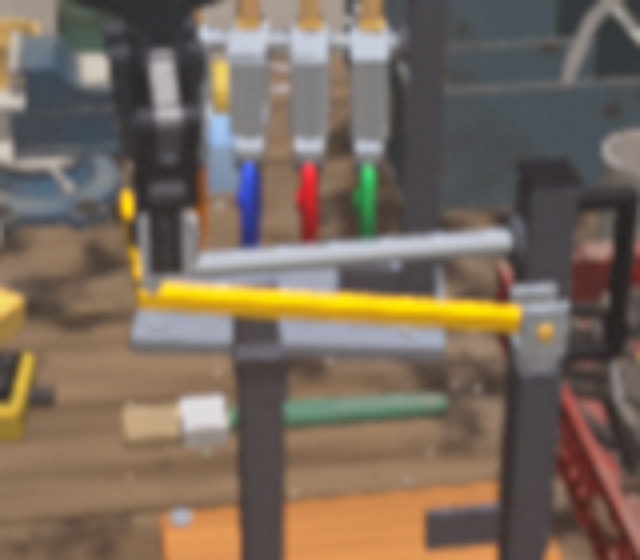

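The bar's near end is up at (150,290), above the keeper top at (260,350). Next I'll swing it out and lower it.

Request:
{"method": "jog_arm", "body": {"deltas": [[[0,-1.2,0,0,0,-4,1.5],[-0.1,-1.2,0,0,0,-4,1.5],[0,-1.2,0,0,0,-4,1.5],[-0.1,-1.2,0,0,0,-4,1.5],[0,-1.2,0,0,0,-4,1.5],[0,-1.2,0,0,0,-4,1.5],[-0.1,-1.2,0,0,0,-4,1.5],[0,-1.2,0,0,0,-4,1.5]]]}}

```text
time: 5.0
position: [0.4872, -0.2089, 0.2539]
orientation: [-0.29, 0.957, 0.001, 0.001]
force: [3.8, 2.3, -3.8]
finger_gap: 0.0262
finger_force: 24.8
```

Request:
{"method": "jog_arm", "body": {"deltas": [[[-0.1,-1.2,0,0,0,-4,1.5],[0,-1.2,0,0,0,-4,1.5],[0.2,0,0.6,0,0,0,1.5],[0.2,0,0.6,0,0,0,1.5],[0.2,0,0.5,0,0,0,1.5],[0.1,0,0.6,0,0,0,1.5],[0.1,0,0.5,0,0,0,1.5],[0.1,0,0.3,0,0,0,1.5]]]}}

```text
time: 5.67
position: [0.4942, -0.2325, 0.2224]
orientation: [-0.354, 0.935, 0.001, 0.001]
force: [5.1, 3.9, 0.1]
finger_gap: 0.0262
finger_force: 25.0
```

```bash
python3 - <<'E'
from h import *
s=st()
p=s["position"]
plan([(p[0],p[1],p[2],221.5,5,3),(p[0],p[1],.32,221.5,5,5),(.497,.2455,.33,169,5,20),(.497,.2455,.33,169,4.5,4)])
E
```

```text
5.6667 [ 0.4942 -0.2325  0.2224] [-3.543e-01  9.351e-01  9.000e-04  1.000e-03] [5.1 3.9 0.1] 0.0262 24.999392330646515
[[0,0,0,0,0,0,5],[0,0,0,0,0,0,5],[0,0,0,0,0,0,5],[0,0,-2,0,0,0,5],[0,0,-1.9,0,0,0,5],[0,0,-2,0,0,0,5],[0,0,-1.9,0,0,0,5],[0,0,-2,0,0,0,5]]
[[-1.6,1.8,0,0,0,2.6,5],[-1.5,1.8,-0.1,0,0,2.7,5],[-1.4,2,0,0,0,2.6,5],[-1.4,1.9,-0.1,0,0,2.6,5],[-1.2,2.1,0,0,0,2.6,5],[-1.2,2.1,-0.1,0,0,2.7,5],[-1,2.1,0,0,0,2.6,5],[-1,2.2,-0.1,0,0,2.6,5]]
[[-0.8,2.2,0,0,0,2.6,5],[-0.8,2.3,-0.1,0,0,2.7,5],[-0.6,2.3,0,0,0,2.6,5],[-0.5,2.3,-0.1,0,0,2.6,5],[-0.5,2.4,0,0,0,2.6,5],[-0.3,2.4,-0.1,0,0,2.7,5],[-0.2,2.3,0,0,0,2.6,5],[-0.1,2.4,-0.1,0,0,2.6,5]]
[[0,2.4,0,0,0,2.6,5],[0.1,2.4,-0.1,0,0,2.7,5],[0.3,2.4,0,0,0,2.6,5],[0.3,2.3,-0.1,0,0,2.6,5],[0,0,0,0,0,0,4.5],[0,0,0,0,0,0,4.5],[0,0,0,0,0,0,4.5],[0,0,0,0,0,0,4.5]]
end [0.4969 0.245  0.3304] 169.0
```

Request:
{"method": "jog_arm", "body": {"deltas": [[[0,0,0,0,0,0,5],[0,0,0,0,0,0,5],[0,0,0,0,0,0,5],[0,0,-2,0,0,0,5],[0,0,-2,0,0,0,5],[0,0,-2,0,0,0,5],[0,0,-2,0,0,0,5],[0,0,-2,0,0,0,5]]]}}

```text
time: 6.33
position: [0.4936, -0.234, 0.3246]
orientation: [-0.354, 0.935, -0.0, -0.0]
force: [-0.4, -0.3, -0.9]
finger_gap: 0.05
finger_force: 0.0
```

Request:
{"method": "jog_arm", "body": {"deltas": [[[-1.6,1.8,0,0,0,2.6,5],[-1.5,1.8,-0.1,0,0,2.7,5],[-1.4,2,0,0,0,2.6,5],[-1.4,1.9,-0.1,0,0,2.6,5],[-1.2,2.1,0,0,0,2.6,5],[-1.2,2.1,-0.1,0,0,2.7,5],[-1,2.1,0,0,0,2.6,5],[-1,2.2,-0.1,0,0,2.6,5]]]}}

```text
time: 7.0
position: [0.4951, -0.0419, 0.3276]
orientation: [-0.177, 0.984, -0.001, 0.0]
force: [0.9, -0.2, -0.0]
finger_gap: 0.0501
finger_force: 0.0
```

Request:
{"method": "jog_arm", "body": {"deltas": [[[-0.8,2.2,0,0,0,2.6,5],[-0.8,2.3,-0.1,0,0,2.7,5],[-0.6,2.3,0,0,0,2.6,5],[-0.5,2.3,-0.1,0,0,2.6,5],[-0.5,2.4,0,0,0,2.6,5],[-0.3,2.4,-0.1,0,0,2.7,5],[-0.2,2.3,0,0,0,2.6,5],[-0.1,2.4,-0.1,0,0,2.6,5]]]}}

```text
time: 7.67
position: [0.4961, 0.149, 0.3316]
orientation: [0.006, 1.0, -0.0, 0.0]
force: [0.5, -0.5, -0.8]
finger_gap: 0.05
finger_force: 0.0
```

Request:
{"method": "jog_arm", "body": {"deltas": [[[0,2.4,0,0,0,2.6,5],[0.1,2.4,-0.1,0,0,2.7,5],[0.3,2.4,0,0,0,2.6,5],[0.3,2.3,-0.1,0,0,2.6,5],[0,0,0,0,0,0,4.5],[0,0,0,0,0,0,4.5],[0,0,0,0,0,0,4.5],[0,0,0,0,0,0,4.5]]]}}

```text
time: 8.33
position: [0.4967, 0.2427, 0.3334]
orientation: [0.096, 0.995, -0.0, 0.0]
force: [0.9, -0.7, 1.1]
finger_gap: 0.045
finger_force: 0.0
```

```bash
cat >> h.py <<'E'
def look(n):
    im,d=optics.get_image(n); w=cloud(n,d); hsv=cv2.cvtColor(im,cv2.COLOR_BGR2HSV); z=w[...,2]
    wood=(hsv[...,0]<24)&(hsv[...,0]>5)&(hsv[...,1]>40)&(z>.222)&(z<.32)&(w[...,0]>.35)&(w[...,0]<.72)&(abs(w[...,1]-.1)<.35)
    k,lab,s,_=cv2.connectedComponentsWithStats(wood.astype(np.uint8))
    for i in range(1,k):
        if s[i,4]>12: p=w[lab==i]; print(n,"peg",s[i,:2],np.median(p,0).round(4),"zmax",np.nanmax(p[:,2]).round(3),s[i,4])
    return im,d,w
E
python3 - <<'E'
from h import *
st()
for n in("side","top"): im,d,w=look(n); cv2.imwrite(f"pics/{n}3.png",cv2.resize(im[130:330,170:370],None,fx=3,fy=3))
print([(np.round(q["position"],3),round(q["confidence"],2)) for q in spotter.spot_in("top","latch_knob")[:2]])
E
```

```text
8.3333 [0.4967 0.2427 0.3334] [ 9.610e-02  9.954e-01 -3.000e-04  1.000e-04] [ 0.9 -0.7  1.1] 0.045 0.0
side peg [234 140] [0.4996 0.2419 0.2424] zmax 0.26 89
side peg [249 140] [0.5364 0.2353 0.2424] zmax 0.26 92
side peg [265 140] [0.5745 0.2276 0.244 ] zmax 0.261 82
side peg [280 140] [0.6129 0.2212 0.2431] zmax 0.261 93
side peg [251 252] [ 0.4931 -0.2441  0.2437] zmax 0.253 183
[(array([ 0.509, -0.192,  0.211]), 0.9)]
```

View pics/side3.png

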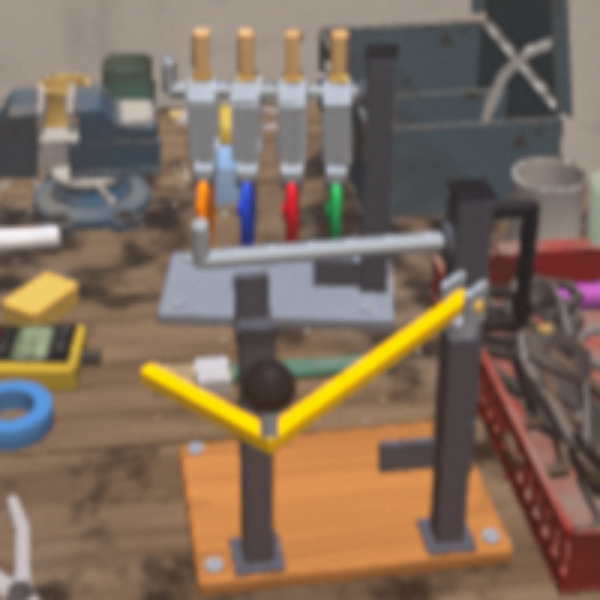

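The latch stands aside (knob at (268,385)) and the rail end is clear. The pegs are where I expected. Picking amber next.

Request:
{"method": "jog_arm", "body": {"deltas": [[[0,0.3,2.5,0,0,0,4.5],[0,0,2.5,0,0,0,4.5],[0,0,2.5,0,0,0,4.5],[0,0,2,0,0,0,4.5],[0,0,1.6,0,0,0,4.5],[0,0,0,0,0,0,4.5],[0,0,0,0,0,0,0.8],[0,0,0,0,0,0,0.8]]], "squeeze": 80}}

```text
time: 9.15
position: [0.4979, 0.2466, 0.2235]
orientation: [0.096, 0.995, 0.0, 0.001]
force: [0.2, -0.5, -0.1]
finger_gap: 0.0219
finger_force: 0.5
```

Request:
{"method": "jog_arm", "body": {"deltas": [[[0,0,0,0,0,0,0.8],[0,0,0,0,0,0,0.8],[0,0,0,0,0,0,0.8],[0,0,-1,0,0,0,0.8],[0,0,-1.5,0,0,0,0.8],[0,0,-1,0,0,0,0.8],[0,0,0,0,0,0,0.8],[0,0,0,0,0,0,0.8]]]}}

```text
time: 9.82
position: [0.4977, 0.2466, 0.2582]
orientation: [0.096, 0.995, 0.0, 0.001]
force: [-0.0, 0.2, -1.2]
finger_gap: 0.0124
finger_force: 78.1
```

```bash
python3 - <<'E'
from h import *
st()
im,d,w=look("side"); cv2.imwrite("pics/s4.png",cv2.resize(im[110:230,200:320],None,fx=5,fy=5))
E
```

```text
9.8167 [0.4977 0.2466 0.2582] [9.580e-02 9.954e-01 1.000e-04 9.000e-04] [-0.   0.2 -1.2] 0.0124 78.0648422241211
side peg [233 141] [0.4989 0.2351 0.2556] zmax 0.264 20
side peg [249 140] [0.5363 0.2351 0.243 ] zmax 0.261 90
side peg [265 140] [0.5746 0.2278 0.2441] zmax 0.261 84
side peg [280 140] [0.6125 0.2207 0.2428] zmax 0.261 93
side peg [251 251] [ 0.4931 -0.244   0.244 ] zmax 0.253 187
```

View pics/s4.png

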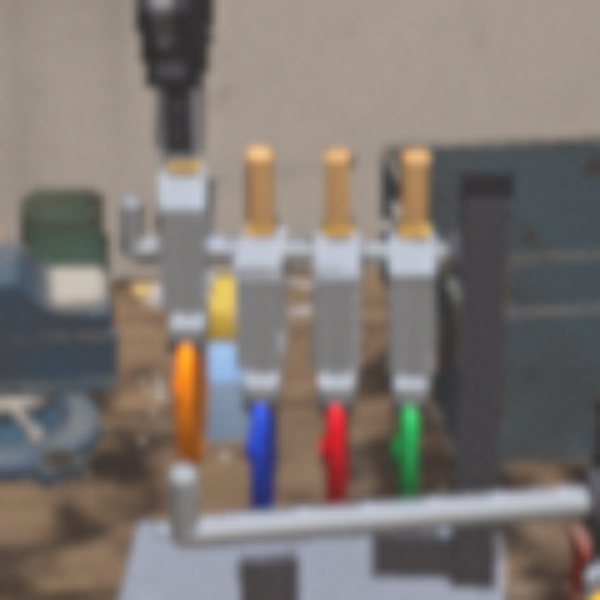

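Amber is raised over the rail: its window spans the rail at (185,245) and the eye roof is level with the stop's top. I'll carry it out over the stop and across.

```bash
cat >> h.py <<'E'
SR=np.array([.558,.234]); SD=np.array([np.cos(np.radians(-11)),np.sin(np.radians(-11))])
RR=np.array([.563,-.0405]); RD=np.array([np.cos(np.radians(1.5)),np.sin(np.radians(1.5))])
def carry(slot,z=None):
    s=sensors.state(); z=z or s["position"][2]
    o=SR-.14*SD; f=RR-.14*RD; g=RR+slot*RD; p=np.array(s["position"][:2])
    n=int(np.ceil(np.linalg.norm(p-o)/.018)); m=int(np.ceil(np.linalg.norm(g-f)/.018))
    plan([(*o,z,169,.8,n),(*f,z,181.5,.8,14),(*g,z,181.5,.8,m)])
E
python3 -c "
from h import *
carry(.05,.2585)"
```

```text
[[1.6,0,0,0,0,0,0.8],[1.5,0,0,0,0,0,0.8],[1.6,0,-0.1,0,0,0,0.8],[1.5,0,0,0,0,0,0.8],[1.6,-0.1,0,0,0,0,0.8],[-0.4,-2.1,0,0,0,-0.9,0.8],[-0.4,-2.2,0,0,0,-0.9,0.8],[-0.4,-2.1,0,0,0,-0.9,0.8]]
[[-0.3,-2.2,0,0,0,-0.9,0.8],[-0.3,-2.1,0,0,0,-0.9,0.8],[-0.3,-2.2,0,0,0,-0.9,0.8],[-0.2,-2.1,0,0,0,-0.8,0.8],[-0.2,-2.2,0,0,0,-0.9,0.8],[-0.2,-2.2,0,0,0,-0.9,0.8],[-0.1,-2.1,0,0,0,-0.9,0.8],[-0.1,-2.2,0,0,0,-0.9,0.8]]
[[-0.1,-2.2,0,0,0,-0.9,0.8],[0,-2.2,0,0,0,-0.9,0.8],[0,-2.1,0,0,0,-0.9,0.8],[-1.7,0,0,0,0,0,0.8],[-1.8,0,0,0,0,0,0.8],[-1.7,0,0,0,0,0,0.8],[-1.7,0,0,0,0,0,0.8],[-1.7,0,0,0,0,0,0.8]]
[[-1.8,0,0,0,0,0,0.8],[-1.7,0,0,0,0,0,0.8],[-1.7,0,0,0,0,0,0.8],[-1.8,0,0,0,0,0,0.8],[-1.7,0,0,0,0,0,0.8],[-1.7,0,0,0,0,0,0.8],[0,0,0,0,0,0,0.8],[0,0,0,0,0,0,0.8]]
end [ 0.6129 -0.0387  0.2583] 181.5
```

Request:
{"method": "jog_arm", "body": {"deltas": [[[1.6,0,0,0,0,0,0.8],[1.5,0,0,0,0,0,0.8],[1.6,0,0,0,0,0,0.8],[1.5,0,0,0,0,0,0.8],[1.6,-0.1,0,0,0,0,0.8],[-0.4,-2.1,0,0,0,-0.9,0.8],[-0.4,-2.2,0,0,0,-0.9,0.8],[-0.4,-2.1,0,0,0,-0.9,0.8]]]}}

```text
time: 10.53
position: [0.4199, 0.1947, 0.2565]
orientation: [0.071, 0.997, -0.0, -0.001]
force: [-0.3, -0.4, -2.1]
finger_gap: 0.0131
finger_force: 56.4
```

Request:
{"method": "jog_arm", "body": {"deltas": [[[-0.3,-2.2,0,0,0,-0.9,0.8],[-0.3,-2.1,0,0,0,-0.9,0.8],[-0.3,-2.2,0,0,0,-0.9,0.8],[-0.2,-2.1,0,0,0,-0.8,0.8],[-0.2,-2.2,0,0,0,-0.9,0.8],[-0.2,-2.2,0,0,0,-0.9,0.8],[-0.1,-2.1,0,0,0,-0.9,0.8],[-0.1,-2.2,0,0,0,-0.9,0.8]]]}}

```text
time: 11.2
position: [0.4215, 0.0205, 0.2566]
orientation: [0.01, 1.0, -0.0, -0.001]
force: [0.7, -0.0, -1.6]
finger_gap: 0.0128
finger_force: 79.1
```

Request:
{"method": "jog_arm", "body": {"deltas": [[[-0.1,-2.2,0,0,0,-0.9,0.8],[0,-2.2,0,0,0,-0.9,0.8],[0,-2.1,0,0,0,-0.9,0.8],[0,0,0,0,0,0,0.8],[0,0,0,0,0,0,0.8],[0,0,0,0,0,0,0.8],[0,0,0,0,0,0,0.8],[0,0,0,0,0,0,0.8]]]}}

```text
time: 11.87
position: [0.4228, -0.0427, 0.2571]
orientation: [-0.014, 1.0, 0.0, -0.0]
force: [0.4, 0.2, -1.9]
finger_gap: 0.0126
finger_force: 79.1
```

```bash
cat >> h.py <<'E'
def eye(n="side"):
    "height of lower strip of the held hanger / disc edges near the tool; picture crop"
    s=sensors.state(); x,y=s["position"][:2]
    im,d,w=look(n)
    m=(abs(w[...,0]-x)<.03)&(abs(w[...,1]-y)<.05)
    sat=cv2.cvtColor(im,cv2.COLOR_BGR2HSV)[...,1]
    a=m&(w[...,2]<.165)&(sat>120)
    print("disc",np.nanmin(w[a],0).round(3),np.nanmax(w[a],0).round(3),np.nanmedian(w[a],0).round(4))
    return im,w
E
python3 - <<'E'
from h import *
st()
im,w=eye(); cv2.imwrite("pics/s5.png",cv2.resize(im[140:300,170:330],None,fx=3.5,fy=3.5))
E
```

```text
11.8667 [ 0.4228 -0.0427  0.2571] [-1.390e-02  9.999e-01  1.000e-04 -2.000e-04] [ 0.4  0.2 -1.9] 0.0126 79.07756209373474
side peg [249 140] [0.537  0.2346 0.2433] zmax 0.261 93
side peg [265 140] [0.5745 0.2274 0.245 ] zmax 0.261 82
side peg [280 140] [0.6134 0.2205 0.2427] zmax 0.261 94
side peg [206 197] [ 0.4237 -0.0536  0.2538] zmax 0.262 26
side peg [251 250] [ 0.4932 -0.2437  0.244 ] zmax 0.254 195
disc [ 0.416 -0.084  0.09 ] [ 0.43  -0.011  0.162] [ 0.4239 -0.0762  0.1353]
```

View pics/s5.png

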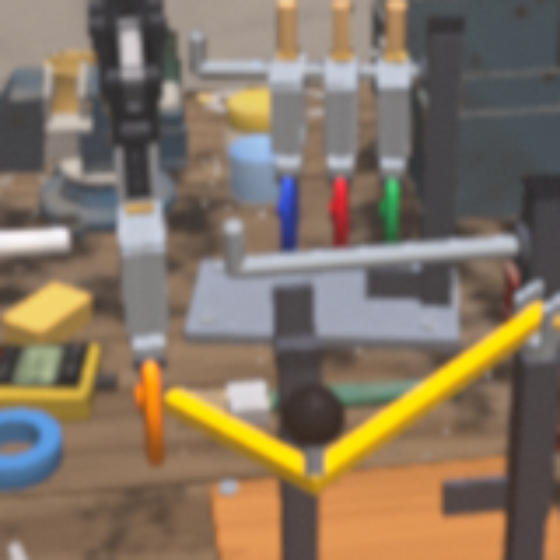

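Amber sits squarely in the grip (150,200), in front of the rack's stop (233,240), and hasn't slipped. I'll slide it in and lower it.

Request:
{"method": "jog_arm", "body": {"deltas": [[[-1.7,0,-0.1,0,0,0,0.8],[-1.8,0,0,0,0,0,0.8],[-1.7,0,0,0,0,0,0.8],[-1.7,0,0,0,0,0,0.8],[-1.7,0,0,0,0,0,0.8],[-1.8,0,0,0,0,0,0.8],[-1.7,0,0,0,0,0,0.8],[-1.7,0,0,0,0,0,0.8]]]}}

```text
time: 12.58
position: [0.5618, -0.039, 0.2581]
orientation: [-0.014, 1.0, 0.0, -0.0]
force: [0.2, -0.4, -2.4]
finger_gap: 0.0129
finger_force: 79.1
```

Request:
{"method": "jog_arm", "body": {"deltas": [[[-1.8,0,0,0,0,0,0.8],[-1.7,0,0,0,0,0,0.8],[-1.7,0,0,0,0,0,0.8],[0,0,0,0,0,0,0.8],[0,0,1,0,0,0,0.8],[0,0,1,0,0,0,0.8],[0,0,1,0,0,0,0.8],[0,0,0,0,0,0,0.8]]]}}

```text
time: 13.25
position: [0.6104, -0.038, 0.2251]
orientation: [-0.013, 1.0, 0.0, -0.003]
force: [-0.3, 0.4, -2.7]
finger_gap: 0.0128
finger_force: 79.1
```

Request:
{"method": "jog_arm", "body": {"deltas": [[[0,0,0.2,0,0,0,0.8],[0,0,0.1,0,0,0,0.8],[0,0,0,0,0,0,0.8],[0,0,0,0,0,0,0.8],[0,0,0,0,0,0,0.8],[0,0,0,0,0,0,0.8],[0,0,0,0,0,0,0.8],[0,0,0,0,0,0,0.8]]]}}

```text
time: 13.92
position: [0.613, -0.0385, 0.2255]
orientation: [-0.013, 1.0, -0.0, 0.0]
force: [0.9, 0.5, -1.8]
finger_gap: 0.0128
finger_force: 79.1
```

```bash
python3 - <<'E'
from h import *
s=st(); eye()
p=s["position"]
plan([(*p,181.5,4,3),(p[0],p[1],.325,181.5,4,5),(.535,.2375,.33,169,4.5,13),(.535,.2375,.33,169,4.5,3)])
E
```

```text
13.9167 [ 0.613  -0.0385  0.2255] [-1.320e-02  9.999e-01 -0.000e+00  2.000e-04] [ 0.9  0.5 -1.8] 0.0128 79.09021854400635
side peg [249 140] [0.537  0.2347 0.2432] zmax 0.26 91
side peg [265 140] [0.5745 0.2277 0.2447] zmax 0.26 81
side peg [280 140] [0.613  0.2207 0.2422] zmax 0.261 95
side peg [302 202] [ 0.6124 -0.0525  0.2279] zmax 0.234 21
side peg [251 253] [ 0.4931 -0.2439  0.244 ] zmax 0.253 188
disc [ 0.583 -0.088  0.013] [0.643 0.011 0.163] [ 0.6097 -0.0558  0.0175]
[[0,0,0,0,0,0,4],[0,0,0,0,0,0,4],[0,0,0,0,0,0,4],[0,0,-2,0,0,0,4],[0,0,-2,0,0,0,4],[0,0,-2,0,0,0,4],[0,0,-2,0,0,0,4],[0,0,-2,0,0,0,4]]
[[0.5,2.1,0,0,0,1,4.5],[0.6,2.2,-0.1,0,0,0.9,4.5],[0.6,2.1,0,0,0,1,4.5],[0.7,2.1,0,0,0,1,4.5],[0.7,2.1,-0.1,0,0,0.9,4.5],[0.7,2.1,0,0,0,1,4.5],[0.8,2,0,0,0,0.9,4.5],[0.7,2.1,-0.1,0,0,1,4.5]]
[[0.9,2.1,0,0,0,1,4.5],[0.8,2,-0.1,0,0,0.9,4.5],[0.9,2,0,0,0,1,4.5],[0.9,2,0,0,0,1,4.5],[1,2,-0.1,0,0,0.9,4.5],[0,0,0,0,0,0,4.5],[0,0,0,0,0,0,4.5],[0,0,0,0,0,0,4.5]]
end [0.5351 0.2376 0.3304] 169.0
```

Request:
{"method": "jog_arm", "body": {"deltas": [[[0,0,0.2,0,0,0,0.8],[0,0,0.1,0,0,0,0.8],[0,0,0,0,0,0,0.8],[0,0,0,0,0,0,1.8],[0,0,0,0,0,0,3.5],[0,0,0,0,0,0,3.5],[0,0,0,0,0,0,3.5],[0,0,-1,0,0,0,3.5]]]}}

```text
time: 14.63
position: [0.6117, -0.0384, 0.2304]
orientation: [-0.013, 1.0, 0.0, -0.002]
force: [0.7, 1.4, -0.8]
finger_gap: 0.0348
finger_force: 0.0
```

Request:
{"method": "jog_arm", "body": {"deltas": [[[0,0,-2,0,0,0,4],[0,0,-2,0,0,0,4],[0,0,-2,0,0,0,4],[0,0,-2,0,0,0,4],[0,0,-1,0,0,0,4],[0,0,0,0,0,0,4],[0,0,0,0,0,0,4],[0,0,0,0,0,0,4]]]}}

```text
time: 15.3
position: [0.6124, -0.0385, 0.321]
orientation: [-0.013, 1.0, 0.0, -0.001]
force: [0.1, -0.5, 0.1]
finger_gap: 0.0397
finger_force: 0.0
```

Request:
{"method": "jog_arm", "body": {"deltas": [[[0.5,2.1,0,0,0,1,4.5],[0.6,2.2,0,0,0,0.9,4.5],[0.6,2.1,0,0,0,1,4.5],[0.7,2.1,0,0,0,1,4.5],[0.7,2.1,0,0,0,0.9,4.5],[0.7,2.1,0,0,0,1,4.5],[0.8,2,0,0,0,0.9,4.5],[0.7,2.1,0,0,0,1,4.5]]]}}

```text
time: 15.97
position: [0.5641, 0.1321, 0.3206]
orientation: [0.054, 0.999, -0.0, -0.001]
force: [0.3, -0.2, 0.6]
finger_gap: 0.0445
finger_force: 0.0
```

Request:
{"method": "jog_arm", "body": {"deltas": [[[0.9,2.1,0,0,0,1,4.5],[0.8,2,0,0,0,0.9,4.5],[0.9,2,0,0,0,1,4.5],[0.9,2,0,0,0,1,4.5],[1,2,0,0,0,0.9,4.5],[0,0,0,0,0,0,4.5],[0,0,0,0,0,0,4.5],[0,0,0,0,0,0,4.5]]]}}

```text
time: 16.63
position: [0.5347, 0.2372, 0.3212]
orientation: [0.096, 0.995, -0.001, -0.001]
force: [0.0, -0.6, 0.6]
finger_gap: 0.0449
finger_force: 0.0
```

```bash
python3 - <<'E'
from h import *
st()
im,d,w=look("side"); cv2.imwrite("pics/s6.png",cv2.resize(im[110:270,200:360],None,fx=3.5,fy=3.5))
E
```

```text
16.6333 [0.5347 0.2372 0.3212] [ 9.560e-02  9.954e-01 -6.000e-04 -8.000e-04] [ 0.  -0.6  0.6] 0.0449 0.0
side peg [249 140] [0.5368 0.2349 0.2438] zmax 0.26 90
side peg [265 140] [0.5745 0.2271 0.2442] zmax 0.261 81
side peg [280 140] [0.6131 0.2208 0.2432] zmax 0.261 92
side peg [303 186] [ 0.6132 -0.0449  0.244 ] zmax 0.261 160
side peg [251 250] [ 0.4932 -0.2441  0.244 ] zmax 0.254 185
```

View pics/s6.png

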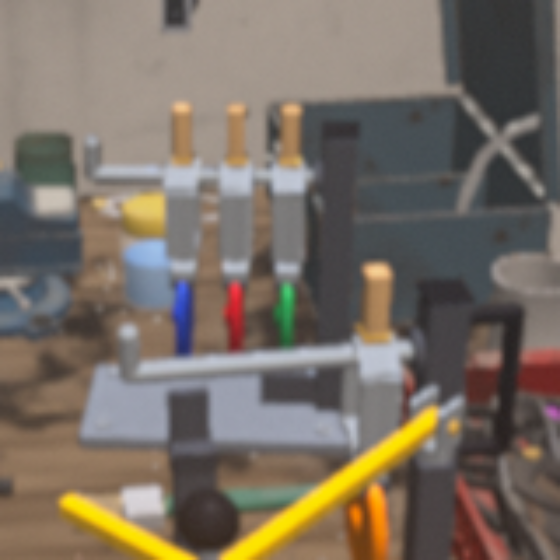

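Amber hangs on the rack's rail (peg at (376,300)). I'll plan the blue pick and the carry.

```bash
python3 - <<'E'
from h import *
for p,slot in(((.5353,.2395),.016),((.5735,.2323),-.018),((.612,.225),-.052)):
    o=SR-.14*SD; f=RR-.14*RD; g=RR+slot*RD
    n=int(np.ceil(np.linalg.norm(p-o)/.018)); m=int(np.ceil(np.linalg.norm(g-f)/.018))
    z=.2585; print("OUT"); plan([(*o,z,169,.8,n),(*f,z,181.5,.8,14)],(*p,z,169))
    print("IN"); plan([(*g,z,181.5,.8,m)],(*f,z,181.5))
    print(np.round(g,4))
for g,q in ((.016,(.5735,.2323)),(-.018,(.612,.225))):
    plan([(*q,.32,169,4.5,14)],(*(RR+g*RD),.32,181.5))
E
```

```text
OUT
[[1.7,0,0,0,0,0,0.8],[1.6,0,0,0,0,0,0.8],[1.7,0,0,0,0,0,0.8],[1.7,-0.1,0,0,0,0,0.8],[1.6,0,0,0,0,0,0.8],[1.7,0,0,0,0,0,0.8],[1.7,0,0,0,0,0,0.8],[-0.4,-2.1,0,0,0,-0.9,0.8]]
[[-0.4,-2.2,0,0,0,-0.9,0.8],[-0.4,-2.1,0,0,0,-0.9,0.8],[-0.3,-2.2,0,0,0,-0.9,0.8],[-0.3,-2.1,0,0,0,-0.9,0.8],[-0.3,-2.2,0,0,0,-0.9,0.8],[-0.2,-2.2,0,0,0,-0.8,0.8],[-0.2,-2.1,0,0,0,-0.9,0.8],[-0.2,-2.2,0,0,0,-0.9,0.8]]
[[-0.1,-2.2,0,0,0,-0.9,0.8],[-0.1,-2.2,0,0,0,-0.9,0.8],[-0.1,-2.1,0,0,0,-0.9,0.8],[0,-2.2,0,0,0,-0.9,0.8],[0,-2.2,0,0,0,-0.9,0.8],[0,0,0,0,0,0,0.8],[0,0,0,0,0,0,0.8],[0,0,0,0,0,0,0.8]]
end [ 0.4227 -0.0442  0.2585] 181.5
IN
[[-1.7,0,0,0,0,0,0.8],[-1.8,0,0,0,0,0,0.8],[-1.7,0,0,0,0,0,0.8],[-1.7,0,0,0,0,0,0.8],[-1.8,0,0,0,0,0,0.8],[-1.7,0,0,0,0,0,0.8],[-1.7,0,0,0,0,0,0.8],[-1.8,0,0,0,0,0,0.8]]
[[-1.7,0,0,0,0,0,0.8],[0,0,0,0,0,0,0.8],[0,0,0,0,0,0,0.8],[0,0,0,0,0,0,0.8],[0,0,0,0,0,0,0.8],[0,0,0,0,0,0,0.8],[0,0,0,0,0,0,0.8],[0,0,0,0,0,0,0.8]]
end [ 0.579  -0.0401  0.2585] 181.5
[ 0.579  -0.0401]
OUT
[[1.7,0,0,0,0,0,0.8],[1.8,0,0,0,0,0,0.8],[1.7,0,0,0,0,0,0.8],[1.7,-0.1,0,0,0,0,0.8],[1.7,0,0,0,0,0,0.8],[
[... 1826 characters left out ...]
.5],[0.2,2,0,0,0,0.9,4.5],[0.2,1.9,0,0,0,0.8,4.5],[0.2,1.9,0,0,0,0.9,4.5]]
[[0.2,2,0,0,0,0.9,4.5],[0.2,1.9,0,0,0,0.9,4.5],[0.3,1.9,0,0,0,0.9,4.5],[0.4,1.9,0,0,0,0.9,4.5],[0.3,2,0,0,0,0.9,4.5],[0.4,1.9,0,0,0,0.9,4.5],[0,0,0,0,0,0,4.5],[0,0,0,0,0,0,4.5]]
end [0.5734 0.2326 0.32  ] 169.0
[[-0.5,1.9,0,0,0,0.9,4.5],[-0.5,1.9,0,0,0,0.9,4.5],[-0.5,1.9,0,0,0,0.9,4.5],[-0.4,1.9,0,0,0,0.9,4.5],[-0.4,1.9,0,0,0,0.9,4.5],[-0.4,1.9,0,0,0,0.9,4.5],[-0.4,2,0,0,0,0.8,4.5],[-0.3,1.9,0,0,0,0.9,4.5]]
[[-0.3,1.9,0,0,0,0.9,4.5],[-0.2,2,0,0,0,0.9,4.5],[-0.3,1.9,0,0,0,0.9,4.5],[-0.2,2,0,0,0,0.9,4.5],[-0.1,1.9,0,0,0,0.9,4.5],[-0.2,2,0,0,0,0.9,4.5],[0,0,0,0,0,0,4.5],[0,0,0,0,0,0,4.5]]
end [0.6123 0.2252 0.32  ] 169.0
```

Request:
{"method": "jog_arm", "body": {"deltas": [[[0,0.2,2.5,0,0,0,4.5],[0,0,2.5,0,0,0,4.5],[0,0,2.4,0,0,0,4.5],[0,0,1.4,0,0,0,4.5],[0,0,1,0,0,0,4.5],[0,0,0,0,0,0,4.5],[0,0,0,0,0,0,0.8],[0,0,0,0,0,0,0.8]]]}}

```text
time: 17.35
position: [0.5363, 0.2394, 0.2254]
orientation: [0.096, 0.995, 0.0, 0.001]
force: [0.3, -0.4, -0.0]
finger_gap: 0.0218
finger_force: 0.0
```

Request:
{"method": "jog_arm", "body": {"deltas": [[[0,0,0,0,0,0,0.8],[0,0,0,0,0,0,0.8],[0,0,0,0,0,0,0.8],[0,0,-1,0,0,0,0.8],[0,0,-1.5,0,0,0,0.8],[0,0,-1,0,0,0,0.8],[0,0,0,0,0,0,0.8],[0,0,0,0,0,0,0.8]]]}}

```text
time: 18.02
position: [0.5359, 0.2395, 0.26]
orientation: [0.096, 0.995, 0.0, 0.001]
force: [-0.7, -0.2, -2.8]
finger_gap: 0.0125
finger_force: 77.9
```

```bash
python3 - <<'E'
from h import *
st();eye()
E
```

```text
18.0167 [0.5359 0.2395 0.26  ] [9.580e-02 9.954e-01 1.000e-04 8.000e-04] [-0.7 -0.2 -2.8] 0.0125 77.92321443557739
side peg [248 141] [0.5356 0.2274 0.258 ] zmax 0.264 24
side peg [265 140] [0.5747 0.228  0.244 ] zmax 0.261 81
side peg [280 140] [0.6129 0.2202 0.2425] zmax 0.261 93
side peg [303 186] [ 0.6133 -0.045   0.2435] zmax 0.261 160
side peg [251 250] [ 0.493  -0.2435  0.2444] zmax 0.254 198
disc [0.525 0.194 0.086] [0.566 0.228 0.16 ] [0.5323 0.207  0.1362]
```

Request:
{"method": "jog_arm", "body": {"deltas": [[[1.7,0,0,0,0,0,0.8],[1.6,0,0,0,0,0,0.8],[1.7,0,0,0,0,0,0.8],[1.7,-0.1,0,0,0,0,0.8],[1.6,0,0,0,0,0,0.8],[1.7,0,0,0,0,0,0.8],[1.7,0,0,0,0,0,0.8],[-0.4,-2.1,0,0,0,-0.9,0.8]]]}}

```text
time: 18.73
position: [0.4168, 0.2417, 0.2583]
orientation: [0.085, 0.996, 0.001, -0.002]
force: [-0.1, -0.4, -3.3]
finger_gap: 0.0127
finger_force: 78.5
```

Request:
{"method": "jog_arm", "body": {"deltas": [[[-0.4,-2.2,0,0,0,-0.9,0.8],[-0.4,-2.1,0,0,0,-0.9,0.8],[-0.3,-2.2,0,0,0,-0.9,0.8],[-0.3,-2.1,0,0,0,-0.9,0.8],[-0.3,-2.2,0,0,0,-0.9,0.8],[-0.2,-2.2,0,0,0,-0.8,0.8],[-0.2,-2.1,0,0,0,-0.9,0.8],[-0.2,-2.2,0,0,0,-0.9,0.8]]]}}

```text
time: 19.4
position: [0.4213, 0.0639, 0.2585]
orientation: [0.026, 1.0, -0.0, -0.001]
force: [1.0, 0.0, -2.9]
finger_gap: 0.0126
finger_force: 78.4
```

Request:
{"method": "jog_arm", "body": {"deltas": [[[-0.1,-2.2,0,0,0,-0.9,0.8],[-0.1,-2.2,0,0,0,-0.9,0.8],[-0.1,-2.1,0,0,0,-0.9,0.8],[0,-2.2,0,0,0,-0.9,0.8],[0,-2.2,0,0,0,-0.9,0.8],[0,0,0,0,0,0,0.8],[0,0,0,0,0,0,0.8],[0,0,0,0,0,0,0.8]]]}}

```text
time: 20.07
position: [0.4224, -0.0438, 0.2587]
orientation: [-0.013, 1.0, 0.0, -0.001]
force: [0.5, -0.1, -4.1]
finger_gap: 0.0128
finger_force: 78.3
```

```bash
python3 - <<'E'
from h import *
st();eye()
E
```

```text
20.0667 [ 0.4224 -0.0438  0.2587] [-1.300e-02  9.999e-01  4.000e-04 -6.000e-04] [ 0.5 -0.1 -4.1] 0.0128 78.33343863487244
side peg [265 140] [0.5746 0.2275 0.2441] zmax 0.26 82
side peg [280 140] [0.6132 0.2203 0.2428] zmax 0.261 93
side peg [303 186] [ 0.6134 -0.0447  0.2439] zmax 0.261 159
side peg [205 197] [ 0.4234 -0.0533  0.254 ] zmax 0.262 35
side peg [251 252] [ 0.4932 -0.2442  0.2436] zmax 0.252 183
disc [ 0.414 -0.085  0.104] [ 0.427 -0.044  0.159] [ 0.4225 -0.0766  0.1416]
```

Request:
{"method": "jog_arm", "body": {"deltas": [[[-1.7,0,0,0,0,0,0.8],[-1.8,0,0,0,0,0,0.8],[-1.7,0,0,0,0,0,0.8],[-1.7,0,0,0,0,0,0.8],[-1.8,0,0,0,0,0,0.8],[-1.7,0,0,0,0,0,0.8],[-1.7,0,0,0,0,0,0.8],[-1.8,0,0,0,0,0,0.8]]]}}

```text
time: 20.78
position: [0.5623, -0.039, 0.2589]
orientation: [-0.014, 1.0, 0.0, -0.0]
force: [0.4, -0.7, -2.4]
finger_gap: 0.0126
finger_force: 78.3
```

Request:
{"method": "jog_arm", "body": {"deltas": [[[-1.7,0,0,0,0,0,0.8],[0,0,0,0,0,0,0.8],[0,0,1,0,0,0,0.8],[0,0,1,0,0,0,0.8],[0,0,0.9,0,0,0,0.8],[0,0,0.3,0,0,0,0.8],[0,0,0,0,0,0,0.8],[0,0,0,0,0,0,0.8]]]}}

```text
time: 21.45
position: [0.5773, -0.0387, 0.2268]
orientation: [-0.013, 1.0, 0.001, -0.001]
force: [-2.9, 4.4, 1.2]
finger_gap: 0.0126
finger_force: 79.0
```

```bash
python3 - <<'E'
from h import *
st();eye()
E
```

```text
21.45 [ 0.5773 -0.0387  0.2268] [-0.0135  0.9999  0.0013 -0.001 ] [-2.9  4.4  1.2] 0.0126 78.98513674736023
side peg [265 140] [0.5744 0.2275 0.2444] zmax 0.26 81
side peg [303 186] [ 0.6134 -0.0449  0.2437] zmax 0.261 160
side peg [284 204] [ 0.5737 -0.0517  0.2271] zmax 0.231 14
side peg [251 250] [ 0.4932 -0.2443  0.2442] zmax 0.254 191
disc [ 0.547 -0.089  0.014] [0.607 0.011 0.155] [ 0.5757 -0.049   0.0168]
```

Request:
{"method": "jog_arm", "body": {"deltas": [[[0,0,0,0,0,0,1.8],[0,0,0,0,0,0,3.5],[0,0,0,0,0,0,3.5],[0,0,-1,0,0,0,3.5],[0,0,-2,0,0,0,3.5],[0,0,-2,0,0,0,3.5],[0,0,-2,0,0,0,4],[0,0,-2.4,0,0,0,4]]]}}

```text
time: 22.17
position: [0.5787, -0.0403, 0.3225]
orientation: [-0.013, 1.0, -0.0, -0.0]
force: [0.2, -0.0, -0.1]
finger_gap: 0.0399
finger_force: 0.0
```

Request:
{"method": "jog_arm", "body": {"deltas": [[[0,1.9,0,0,0,0.9,4.5],[0,2,0,0,0,0.9,4.5],[0.1,1.9,0,0,0,0.9,4.5],[0,2,0,0,0,0.9,4.5],[0.1,1.9,0,0,0,0.9,4.5],[0.2,2,0,0,0,0.9,4.5],[0.2,1.9,0,0,0,0.8,4.5],[0.2,1.9,0,0,0,0.9,4.5]]]}}

```text
time: 22.83
position: [0.5756, 0.1159, 0.3223]
orientation: [0.049, 0.999, -0.0, 0.001]
force: [0.6, -0.4, 0.4]
finger_gap: 0.0451
finger_force: 0.0
```

Request:
{"method": "jog_arm", "body": {"deltas": [[[0.2,2,0,0,0,0.9,4.5],[0.2,1.9,0,0,0,0.9,4.5],[0.3,1.9,0,0,0,0.9,4.5],[0.4,1.9,0,0,0,0.9,4.5],[0.3,2,0,0,0,0.9,4.5],[0.4,1.9,0,0,0,0.9,4.5],[0,0,0,0,0,0,4.5],[0,0,0,0,0,0,4.5]]]}}

```text
time: 23.5
position: [0.5734, 0.2333, 0.3218]
orientation: [0.095, 0.995, -0.0, 0.001]
force: [0.2, 0.4, -0.6]
finger_gap: 0.0448
finger_force: 0.0
```

```bash
python3 - <<'E'
from h import *
st();look("side")
E
```

```text
23.5 [0.5734 0.2333 0.3218] [ 9.490e-02  9.955e-01 -2.000e-04  5.000e-04] [ 0.2  0.4 -0.6] 0.0448 0.0
side peg [265 140] [0.5745 0.2279 0.2451] zmax 0.26 80
side peg [280 140] [0.6134 0.2206 0.2424] zmax 0.261 95
side peg [303 186] [ 0.6132 -0.0451  0.2443] zmax 0.261 158
side peg [284 188] [ 0.5761 -0.0467  0.2438] zmax 0.262 155
side peg [251 250] [ 0.4934 -0.244   0.244 ] zmax 0.253 188
```

Request:
{"method": "jog_arm", "body": {"deltas": [[[0,-0.1,2.5,0,0,0,4.5],[0,0,2.5,0,0,0,4.5],[0,0,2.4,0,0,0,4.5],[0,0,1.4,0,0,0,4.5],[0,0,1,0,0,0,4.5],[0,0,0,0,0,0,4.5],[0,0,0,0,0,0,0.8],[0,0,0,0,0,0,0.8]]]}}

```text
time: 24.22
position: [0.574, 0.2317, 0.2247]
orientation: [0.096, 0.995, 0.001, 0.001]
force: [0.7, 8.7, 2.8]
finger_gap: 0.0219
finger_force: 4.2
```

Request:
{"method": "jog_arm", "body": {"deltas": [[[0,0,0,0,0,0,0.8],[0,0,0,0,0,0,0.8],[0,0,0,0,0,0,0.8],[0,0,-1,0,0,0,0.8],[0,0,-1.5,0,0,0,0.8],[0,0,-1,0,0,0,0.8],[0,0,0,0,0,0,0.8],[0,0,0,0,0,0,0.8]]]}}

```text
time: 24.88
position: [0.5737, 0.2317, 0.2594]
orientation: [0.096, 0.995, 0.0, 0.001]
force: [-0.9, 0.8, -2.6]
finger_gap: 0.0127
finger_force: 78.1
```

```bash
python3 - <<'E'
from h import *
st();eye()
E
```

```text
24.8833 [0.5737 0.2317 0.2594] [9.570e-02 9.954e-01 2.000e-04 1.100e-03] [-0.9  0.8 -2.6] 0.0127 78.09408903121948
side peg [280 140] [0.613  0.2205 0.2433] zmax 0.26 94
side peg [264 142] [0.5739 0.2211 0.2561] zmax 0.263 20
side peg [303 186] [ 0.6136 -0.045   0.2431] zmax 0.261 159
side peg [285 188] [ 0.5762 -0.0465  0.2434] zmax 0.26 151
side peg [251 252] [ 0.4931 -0.2442  0.2437] zmax 0.254 186
disc [0.564 0.186 0.099] [0.604 0.266 0.162] [0.5699 0.1992 0.1316]
```

Request:
{"method": "jog_arm", "body": {"deltas": [[[1.7,0,0,0,0,0,0.8],[1.8,0,0,0,0,0,0.8],[1.7,0,0,0,0,0,0.8],[1.7,0,0,0,0,0,0.8],[1.7,0,0,0,0,0,0.8],[1.8,0,0,0,0,0,0.8],[1.7,0,0,0,0,0,0.8],[1.7,0,0,0,0,0,0.8]]]}}

```text
time: 25.6
position: [0.4361, 0.2577, 0.2573]
orientation: [0.096, 0.995, -0.0, -0.001]
force: [1.1, -0.3, -1.6]
finger_gap: 0.0124
finger_force: 78.1
```

Request:
{"method": "jog_arm", "body": {"deltas": [[[1.8,0,0,0,0,0,0.8],[-0.4,-2.1,0,0,0,-0.9,0.8],[-0.4,-2.2,0,0,0,-0.9,0.8],[-0.4,-2.1,0,0,0,-0.9,0.8],[-0.3,-2.2,0,0,0,-0.9,0.8],[-0.3,-2.1,0,0,0,-0.9,0.8],[-0.3,-2.2,0,0,0,-0.9,0.8],[-0.2,-2.2,0,0,0,-0.8,0.8]]]}}

```text
time: 26.27
position: [0.4203, 0.1075, 0.2576]
orientation: [0.041, 0.999, -0.0, -0.001]
force: [0.7, -0.7, -2.2]
finger_gap: 0.0127
finger_force: 78.3
```

Request:
{"method": "jog_arm", "body": {"deltas": [[[-0.2,-2.1,0,0,0,-0.9,0.8],[-0.2,-2.2,0,0,0,-0.9,0.8],[-0.1,-2.2,0,0,0,-0.9,0.8],[-0.1,-2.2,0,0,0,-0.9,0.8],[-0.1,-2.2,0,0,0,-0.9,0.8],[0,-2.1,0,0,0,-0.9,0.8],[0,-2.2,0,0,0,-0.9,0.8],[0,0,0,0,0,0,0.8]]]}}

```text
time: 26.93
position: [0.4222, -0.0466, 0.2577]
orientation: [-0.011, 1.0, -0.001, -0.0]
force: [0.2, -0.7, -2.0]
finger_gap: 0.013
finger_force: 78.3
```

```bash
python3 - <<'E'
from h import *
st();eye()
E
```

```text
26.9333 [ 0.4222 -0.0466  0.2577] [-1.140e-02  9.999e-01 -9.000e-04 -4.000e-04] [ 0.2 -0.7 -2. ] 0.013 78.34921360015869
side peg [280 140] [0.6131 0.2205 0.2435] zmax 0.26 92
side peg [303 186] [ 0.6137 -0.0448  0.2433] zmax 0.261 159
side peg [285 188] [ 0.5766 -0.0465  0.2431] zmax 0.261 152
side peg [205 198] [ 0.4235 -0.0568  0.2534] zmax 0.26 33
side peg [251 252] [ 0.4931 -0.2443  0.2437] zmax 0.254 178
disc [ 0.414 -0.089  0.091] [ 0.428 -0.013  0.161] [ 0.4221 -0.0793  0.1348]
```

Request:
{"method": "jog_arm", "body": {"deltas": [[[-1.7,0.2,0,0,0,0,0.8],[-1.8,0,0,0,0,0,0.8],[-1.7,0,0,0,0,0,0.8],[-1.8,0,0,0,0,0,0.8],[-1.7,0,0,0,0,0,0.8],[-1.8,0,0,0,0,0,0.8],[-1.7,0,0,0,0,0,0.8],[0,0,0,0,0,0,0.8]]]}}

```text
time: 27.65
position: [0.5467, -0.0374, 0.2574]
orientation: [-0.014, 1.0, 0.0, 0.0]
force: [-1.0, -0.4, -1.5]
finger_gap: 0.0127
finger_force: 78.5
```

Request:
{"method": "jog_arm", "body": {"deltas": [[[0,0,0,0,0,0,0.8],[0,0,1,0,0,0,0.8],[0,0,1,0,0,0,0.8],[0,0,0.9,0,0,0,0.8],[0,0,0.3,0,0,0,0.8],[0,0,0.1,0,0,0,0.8],[0,0,0,0,0,0,0.8],[0,0,0,0,0,0,0.8]]]}}

```text
time: 28.32
position: [0.5433, -0.0389, 0.2252]
orientation: [-0.013, 1.0, -0.001, -0.001]
force: [-3.3, -2.3, 2.5]
finger_gap: 0.013
finger_force: 79.0
```

```bash
python3 - <<'E'
from h import *
st();look("side")
E
```

```text
28.3167 [ 0.5433 -0.0389  0.2252] [-1.300e-02  9.999e-01 -6.000e-04 -7.000e-04] [-3.3 -2.3  2.5] 0.013 79.02096033096313
side peg [282 149] [0.6159 0.2207 0.2302] zmax 0.237 24
side peg [262 174] [ 0.5313 -0.0233  0.2737] zmax 0.279 14
side peg [265 187] [ 0.5328 -0.0308  0.2467] zmax 0.261 15
side peg [303 186] [ 0.6134 -0.0452  0.2439] zmax 0.262 160
side peg [285 188] [ 0.5765 -0.0468  0.2436] zmax 0.26 156
side peg [268 207] [ 0.5435 -0.0531  0.2272] zmax 0.23 14
side peg [251 251] [ 0.4917 -0.2441  0.2443] zmax 0.253 178
```

Request:
{"method": "jog_arm", "body": {"deltas": [[[0,0,0,0,0,0,1.8],[0,0,0,0,0,0,3.5],[0,0,0,0,0,0,3.5],[0,0,-1,0,0,0,3.5],[0,0,-2,0,0,0,3.5],[0,0,-2,0,0,0,3.5],[0,0,-2,0,0,0,4],[0,0,-2.4,0,0,0,4]]]}}

```text
time: 29.03
position: [0.5441, -0.0381, 0.3204]
orientation: [-0.013, 1.0, 0.0, -0.0]
force: [-0.2, 0.5, 0.1]
finger_gap: 0.0398
finger_force: 0.0
```

Request:
{"method": "jog_arm", "body": {"deltas": [[[-0.5,1.9,0,0,0,0.9,4.5],[-0.5,1.9,0,0,0,0.9,4.5],[-0.5,1.9,0,0,0,0.9,4.5],[-0.4,1.9,0,0,0,0.9,4.5],[-0.4,1.9,0,0,0,0.9,4.5],[-0.4,1.9,0,0,0,0.9,4.5],[-0.4,2,0,0,0,0.8,4.5],[-0.3,1.9,0,0,0,0.9,4.5]]]}}

```text
time: 29.7
position: [0.583, 0.1149, 0.3201]
orientation: [0.049, 0.999, 0.0, 0.0]
force: [1.5, -0.0, 0.4]
finger_gap: 0.0451
finger_force: 0.0
```

Request:
{"method": "jog_arm", "body": {"deltas": [[[-0.3,1.9,0,0,0,0.9,4.5],[-0.2,2,0,0,0,0.9,4.5],[-0.3,1.9,0,0,0,0.9,4.5],[-0.2,2,0,0,0,0.9,4.5],[-0.1,1.9,0,0,0,0.9,4.5],[-0.2,2,0,0,0,0.9,4.5],[0,0,0,0,0,0,4.5],[0,0,0,0,0,0,4.5]]]}}

```text
time: 30.37
position: [0.6115, 0.2288, 0.3194]
orientation: [0.095, 0.996, -0.0, 0.0]
force: [-0.4, -0.6, -0.6]
finger_gap: 0.045
finger_force: 0.0
```

```bash
python3 - <<'E'
from h import *
st();look("side")
E
```

```text
30.3667 [0.6115 0.2288 0.3194] [ 9.470e-02  9.955e-01 -0.000e+00  1.000e-04] [-0.4 -0.6 -0.6] 0.045 0.0
side peg [280 140] [0.6132 0.2205 0.2434] zmax 0.26 94
side peg [303 186] [ 0.6134 -0.045   0.2432] zmax 0.26 162
side peg [268 188] [ 0.5439 -0.046   0.2428] zmax 0.261 159
side peg [285 188] [ 0.5762 -0.0466  0.2433] zmax 0.261 154
side peg [251 251] [ 0.4917 -0.2443  0.2442] zmax 0.253 179
```

Request:
{"method": "jog_arm", "body": {"deltas": [[[0,-0.3,2.5,0,0,0,4.5],[0,0,2.5,0,0,0,4.5],[0,0,2.4,0,0,0,4.5],[0,0,1.2,0,0,0,4.5],[0,0,1,0,0,0,4.5],[0,0,0,0,0,0,4.5],[0,0,0,0,0,0,0.8],[0,0,0,0,0,0,0.8]]]}}

```text
time: 31.08
position: [0.6117, 0.2248, 0.2247]
orientation: [0.096, 0.995, 0.001, 0.001]
force: [0.3, 7.2, 2.8]
finger_gap: 0.022
finger_force: 3.6
```

Request:
{"method": "jog_arm", "body": {"deltas": [[[0,0,0,0,0,0,0.8],[0,0,0,0,0,0,0.8],[0,0,0,0,0,0,0.8],[0,0,-1,0,0,0,0.8],[0,0,-1.5,0,0,0,0.8],[0,0,-1,0,0,0,0.8],[0,0,0,0,0,0,0.8],[0,0,0,0,0,0,0.8]]]}}

```text
time: 31.75
position: [0.6115, 0.2248, 0.2593]
orientation: [0.096, 0.995, 0.0, 0.001]
force: [-0.7, -0.1, -2.3]
finger_gap: 0.0126
finger_force: 78.1
```

```bash
python3 - <<'E'
from h import *
st();eye()
E
```

```text
31.75 [0.6115 0.2248 0.2593] [9.580e-02 9.954e-01 2.000e-04 1.000e-03] [-0.7 -0.1 -2.3] 0.0126 78.10721039772034
side peg [280 142] [0.6102 0.2146 0.2561] zmax 0.263 23
side peg [303 186] [ 0.6133 -0.045   0.2435] zmax 0.26 159
side peg [268 188] [ 0.5439 -0.046   0.2439] zmax 0.261 157
side peg [285 188] [ 0.5763 -0.0467  0.243 ] zmax 0.261 154
side peg [251 250] [ 0.493  -0.2443  0.2444] zmax 0.253 180
disc [0.603 0.184 0.109] [0.613 0.223 0.16 ] [0.6064 0.1934 0.1445]
```

Request:
{"method": "jog_arm", "body": {"deltas": [[[1.8,0,0,0,0,0,0.8],[1.7,0,0,0,0,0,0.8],[1.8,0,0,0,0,0,0.8],[1.8,0,0,0,0,0,0.8],[1.8,0,0,0,0,0,0.8],[1.7,0,0,0,0,0,0.8],[1.8,0,0,0,0,0,0.8],[1.8,0,0,0,0,0,0.8]]]}}

```text
time: 32.47
position: [0.4701, 0.2517, 0.2573]
orientation: [0.096, 0.995, -0.0, -0.001]
force: [0.7, 0.3, -1.6]
finger_gap: 0.0131
finger_force: 78.1
```

Request:
{"method": "jog_arm", "body": {"deltas": [[[1.7,0,0,0,0,0,0.8],[1.8,0,0,0,0,0,0.8],[1.8,0,0,0,0,0,0.8],[-0.4,-2.1,0,0,0,-0.9,0.8],[-0.4,-2.2,0,0,0,-0.9,0.8],[-0.4,-2.1,0,0,0,-0.9,0.8],[-0.3,-2.2,0,0,0,-0.9,0.8],[-0.3,-2.2,0,0,0,-0.9,0.8]]]}}

```text
time: 33.13
position: [0.4192, 0.1514, 0.2576]
orientation: [0.056, 0.998, -0.0, -0.001]
force: [0.7, -0.5, -2.2]
finger_gap: 0.0131
finger_force: 78.4
```

Request:
{"method": "jog_arm", "body": {"deltas": [[[-0.3,-2.1,0,0,0,-0.9,0.8],[-0.2,-2.2,0,0,0,-0.8,0.8],[-0.2,-2.2,0,0,0,-0.9,0.8],[-0.2,-2.1,0,0,0,-0.9,0.8],[-0.1,-2.2,0,0,0,-0.9,0.8],[-0.1,-2.2,0,0,0,-0.9,0.8],[-0.1,-2.2,0,0,0,-0.9,0.8],[0,-2.2,0,0,0,-0.9,0.8]]]}}

```text
time: 33.8
position: [0.421, -0.023, 0.2576]
orientation: [-0.006, 1.0, 0.0, -0.001]
force: [0.1, 0.0, -1.5]
finger_gap: 0.0128
finger_force: 78.3
```

Request:
{"method": "jog_arm", "body": {"deltas": [[[0,-1.8,0,0,0,-0.9,0.8],[0,0,0,0,0,0,0.8],[0,0,0,0,0,0,0.8],[0,0,0,0,0,0,0.8],[0,0,0,0,0,0,0.8],[0,0,0,0,0,0,0.8],[0,0,0,0,0,0,0.8],[0,0,0,0,0,0,0.8]]]}}

```text
time: 34.47
position: [0.4219, -0.0395, 0.2583]
orientation: [-0.014, 1.0, 0.0, 0.0]
force: [-0.6, -0.5, -1.5]
finger_gap: 0.0132
finger_force: 78.3
```

```bash
python3 - <<'E'
from h import *
st();eye()
E
```

```text
34.4667 [ 0.4219 -0.0395  0.2583] [-0.0138  0.9999  0.      0.    ] [-0.6 -0.5 -1.5] 0.0132 78.33286643028259
side peg [303 186] [ 0.6133 -0.045   0.244 ] zmax 0.261 160
side peg [268 188] [ 0.5438 -0.0457  0.2431] zmax 0.261 159
side peg [285 188] [ 0.5763 -0.0466  0.2438] zmax 0.261 152
side peg [205 196] [ 0.4237 -0.0493  0.2542] zmax 0.262 31
side peg [251 252] [ 0.4925 -0.2448  0.2441] zmax 0.253 172
disc [ 0.415 -0.081  0.112] [ 0.427 -0.038  0.161] [ 0.4227 -0.0712  0.1442]
```

Request:
{"method": "jog_arm", "body": {"deltas": [[[-1.8,-0.4,0,0,0,0,0.8],[-1.7,0,0,0,0,0,0.8],[-1.8,0,0,0,0,0,0.8],[-1.7,0,0,0,0,0,0.8],[-1.8,0,0,0,0,0,0.8],[0,0,0,0,0,0,0.8],[0,0,0,0,0,0,0.8],[0,0,1,0,0,0,0.8]]]}}

```text
time: 35.18
position: [0.5104, -0.0417, 0.2493]
orientation: [-0.013, 1.0, -0.0, 0.001]
force: [0.4, 0.1, -1.4]
finger_gap: 0.0127
finger_force: 78.6
```

Request:
{"method": "jog_arm", "body": {"deltas": [[[0,0,1,0,0,0,0.8],[0,0,0.9,0,0,0,0.8],[0,0,0.3,0,0,0,0.8],[0,0,0.1,0,0,0,0.8],[0,0,0,0,0,0,0.8],[0,0,0,0,0,0,0.8],[0,0,0,0,0,0,0.8],[0,0,0,0,0,0,0.8]]]}}

```text
time: 35.85
position: [0.5088, -0.0408, 0.2257]
orientation: [-0.013, 1.0, 0.001, -0.0]
force: [-3.6, 3.4, 7.1]
finger_gap: 0.0132
finger_force: 80.0
```

```bash
python3 - <<'E'
from h import *
st();im,d,w=look("side"); cv2.imwrite("pics/s7.png",cv2.resize(im[140:300,190:350],None,fx=3.5,fy=3.5))
E
```

```text
35.85 [ 0.5088 -0.0408  0.2257] [-1.340e-02  9.999e-01  9.000e-04 -3.000e-04] [-3.6  3.4  7.1] 0.0132 80.0433361530304
side peg [244 166] [ 0.4938 -0.0347  0.2987] zmax 0.31 19
side peg [261 175] [ 0.5221 -0.0948  0.2968] zmax 0.32 27
side peg [303 186] [ 0.6131 -0.0449  0.2432] zmax 0.261 158
side peg [268 188] [ 0.5439 -0.0458  0.2437] zmax 0.26 159
side peg [285 188] [ 0.5764 -0.0465  0.2434] zmax 0.261 152
side peg [250 208] [ 0.5073 -0.0544  0.2275] zmax 0.229 14
side peg [251 250] [ 0.493  -0.2439  0.2444] zmax 0.254 182
```

View pics/s7.png

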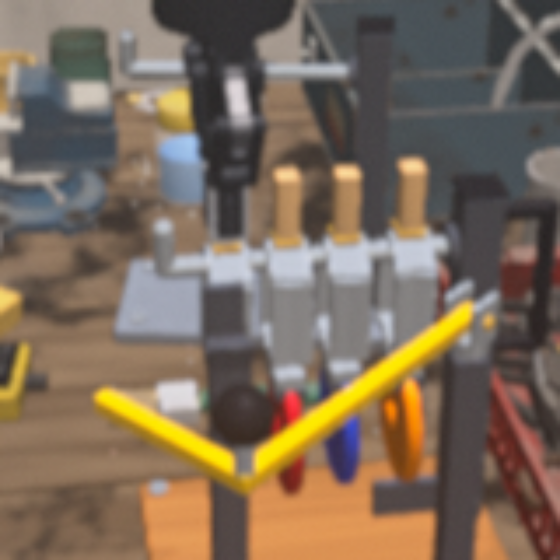

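Green is on the rail behind the stop (165,245), and all four hang there. Next I'll release it and go back to the knob (243,413).

Request:
{"method": "jog_arm", "body": {"deltas": [[[0,0,-0.1,0,0,0,1.8],[0,0,0,0,0,0,3.5],[0,0,0,0,0,0,3.5],[0,0,-1,0,0,0,3.5],[0,0,-2,0,0,0,3.5],[0,0,-2,0,0,0,3.5],[0,0,-2,0,0,0,4],[0,0,-2.4,0,0,0,4]]]}}

```text
time: 36.57
position: [0.5096, -0.0417, 0.3212]
orientation: [-0.013, 1.0, 0.0, -0.0]
force: [0.3, -0.1, -0.1]
finger_gap: 0.0398
finger_force: 0.0
```

```bash
python3 - <<'E'
from h import *
st();look("side")
plan([(.4942,-.234,.31,221.5,5,14),(.4942,-.234,.31,221.5,5,2)])
E
```

```text
36.5667 [ 0.5096 -0.0417  0.3212] [-1.320e-02  9.999e-01  0.000e+00 -5.000e-04] [ 0.3 -0.1 -0.1] 0.0398 0.0
side peg [303 186] [ 0.6134 -0.045   0.244 ] zmax 0.261 159
side peg [268 188] [ 0.5439 -0.0458  0.2438] zmax 0.262 158
side peg [285 188] [ 0.5769 -0.0466  0.2427] zmax 0.261 155
side peg [251 190] [ 0.509  -0.048   0.2443] zmax 0.261 138
side peg [251 250] [ 0.4933 -0.244   0.2444] zmax 0.254 181
[[0.2,-1.4,0.1,0,0,-2.9,5],[0.2,-1.3,0.1,0,0,-2.8,5],[0.3,-1.4,0.2,0,0,-2.9,5],[0.3,-1.3,0.1,0,0,-2.8,5],[0.5,-1.3,0.1,0,0,-2.9,5],[0.5,-1.3,0.1,0,0,-2.8,5],[0.5,-1.2,0.1,0,0,-2.9,5],[0.6,-1.3,0.1,0,0,-2.9,5]]
[[0.7,-1.2,0.2,0,0,-2.8,5],[0.8,-1.1,0.1,0,0,-2.9,5],[0.8,-1.2,0.1,0,0,-2.8,5],[0.8,-1,0.1,0,0,-2.9,5],[0.9,-1.1,0.1,0,0,-2.8,5],[1,-1,0.1,0,0,-2.9,5],[0,0,0,0,0,0,5],[0,0,0,0,0,0,5]]
end [ 0.4941 -0.2345  0.3104] 221.5
```

Request:
{"method": "jog_arm", "body": {"deltas": [[[0.2,-1.4,0.1,0,0,-2.9,5],[0.2,-1.3,0.1,0,0,-2.8,5],[0.3,-1.4,0.2,0,0,-2.9,5],[0.3,-1.3,0.1,0,0,-2.8,5],[0.5,-1.3,0.1,0,0,-2.9,5],[0.5,-1.3,0.1,0,0,-2.8,5],[0.5,-1.2,0.1,0,0,-2.9,5],[0.6,-1.3,0.1,0,0,-2.9,5]]]}}

```text
time: 37.28
position: [0.5005, -0.1521, 0.3117]
orientation: [-0.213, 0.977, -0.0, 0.0]
force: [-0.2, -1.0, -0.2]
finger_gap: 0.0501
finger_force: 0.0
```

Request:
{"method": "jog_arm", "body": {"deltas": [[[0.7,-1.2,0.2,0,0,-2.8,5],[0.8,-1.1,0.1,0,0,-2.9,5],[0.8,-1.2,0.1,0,0,-2.8,5],[0.8,-1,0.1,0,0,-2.9,5],[0.9,-1.1,0.1,0,0,-2.8,5],[1,-1,0.1,0,0,-2.9,5],[0,0,0,0,0,0,5],[0,0,0,0,0,0,5]]]}}

```text
time: 37.95
position: [0.4923, -0.2345, 0.3044]
orientation: [-0.353, 0.935, 0.0, 0.0]
force: [-0.1, 0.1, 0.6]
finger_gap: 0.0499
finger_force: 0.0
```

Request:
{"method": "jog_arm", "body": {"deltas": [[[0,0,2.5,0,0,0,5],[0,0,2.5,0,0,0,5],[0,0,2.2,0,0,0,5],[0,0,1.6,0,0,0,5],[0,0,0,0,0,0,2],[0,0,0,0,0,0,1.5],[0,0,0,0,0,0,1.5],[0,0,0,0,0,0,1.5]]], "squeeze": 25}}

```text
time: 38.62
position: [0.4931, -0.2338, 0.2176]
orientation: [-0.355, 0.935, -0.0, 0.001]
force: [0.2, 0.8, -0.5]
finger_gap: 0.0265
finger_force: 24.6
```

```bash
python3 - <<'E'
from h import *
s=st(); p=np.array(s["position"])
c=np.array([.630,-.114]); psi=np.radians(1.5)
def k(lift,sw): 
    r=.182*np.cos(lift)-.034*np.sin(lift); a=np.pi+psi+sw
    return (*(c+r*np.array([np.cos(a),np.sin(a)])), p[2]-.034+.182*np.sin(lift)+.034*np.cos(lift), 181.5+np.degrees(sw))
w=[(*k(l,.69),1.5,2) for l in (.07,.14,.21)]+[(*k(.21,.69),1.5,2)]
plan(w)
q=k(.21,.69)
plan([(*k(.21,s),1.5,1) for s in np.arange(.63,.14,-.06)]+[(*k(.21,s),1.5,1) for s in (.11,.07,.04,.02)]+[(*k(.21,.02),1.5,3)],q)
plan([(*k(l,.02),1.5,2) for l in (.14,.07,.01)],k(.21,.02))
E
```

```text
38.6167 [ 0.4931 -0.2338  0.2176] [-3.547e-01  9.350e-01 -5.000e-04  7.000e-04] [ 0.2  0.8 -0.5] 0.0265 24.63992178440094
[[-0.1,0,-0.6,0,0,0.3,1.5],[-0.2,0,-0.7,0,0,0.2,1.5],[-0.2,0,-0.6,0,0,0,1.5],[-0.1,0,-0.6,0,0,0,1.5],[-0.2,0,-0.6,0,0,0,1.5],[-0.3,0,-0.6,0,0,0,1.5],[0,0,0,0,0,0,1.5],[0,0,0,0,0,0,1.5]]
end [ 0.5014 -0.2266  0.2546] 221.1
[[0,1,0,0,0,3.4,1.5],[-0.1,1.1,0,0,0,3.5,1.5],[0,1,0,0,0,3.4,1.5],[0,1,0,0,0,3.5,1.5],[-0.1,1,0,0,0,3.4,1.5],[0,1,0,0,0,3.4,1.5],[0,1.1,0,0,0,3.5,1.5],[0,1,0,0,0,3.4,1.5]]
[[-0.1,1,0,0,0,3.4,1.5],[0,0.7,0,0,0,2.3,1.5],[0,0.7,0,0,0,2.3,1.5],[0,0.5,0,0,0,1.7,1.5],[0,0.3,0,0,0,1.2,1.5],[0,0,0,0,0,0,1.5],[0,0,0,0,0,0,1.5],[0,0,0,0,0,0,1.5]]
end [ 0.4591 -0.1223  0.2548] 182.6
[[0.2,0,0.6,0,0,0,1.5],[0.3,0,0.6,0,0,0,1.5],[0.2,0,0.6,0,0,0,1.5],[0.1,0,0.7,0,0,0,1.5],[0.1,0,0.5,0,0,0,1.5],[0.2,0,0.5,0,0,0,1.5],[0,0,0,0,0,0,1.5],[0,0,0,0,0,0,1.5]]
end [ 0.4483 -0.1224  0.2198] 182.6
```

Request:
{"method": "jog_arm", "body": {"deltas": [[[-0.1,0,-0.6,0,0,0.3,1.5],[-0.2,0,-0.7,0,0,0.2,1.5],[-0.2,0,-0.6,0,0,0,1.5],[-0.1,0,-0.6,0,0,0,1.5],[-0.2,0,-0.6,0,0,0,1.5],[-0.3,0,-0.6,0,0,0,1.5],[0,0,0,0,0,0,1.5],[0,0,0,0,0,0,1.5]]]}}

```text
time: 39.28
position: [0.5008, -0.2273, 0.2538]
orientation: [-0.35, 0.937, -0.001, -0.0]
force: [-0.7, -1.7, -1.6]
finger_gap: 0.0263
finger_force: 24.8
```

Request:
{"method": "jog_arm", "body": {"deltas": [[[0,1,0,0,0,3.4,1.5],[-0.1,1.1,0,0,0,3.5,1.5],[0,1,0,0,0,3.4,1.5],[0,1,0,0,0,3.5,1.5],[-0.1,1,0,0,0,3.4,1.5],[0,1,0,0,0,3.4,1.5],[0,1.1,0,0,0,3.5,1.5],[0,1,0,0,0,3.4,1.5]]]}}

```text
time: 39.95
position: [0.4616, -0.1545, 0.2528]
orientation: [-0.116, 0.993, -0.0, -0.001]
force: [-0.3, -0.2, -1.2]
finger_gap: 0.0262
finger_force: 24.8
```

Request:
{"method": "jog_arm", "body": {"deltas": [[[-0.1,1,0,0,0,3.4,1.5],[0,0.7,0,0,0,2.3,1.5],[0,0.7,0,0,0,2.3,1.5],[0,0.5,0,0,0,1.7,1.5],[0,0.3,0,0,0,1.2,1.5],[0,0,0,0,0,0,1.5],[0,0,0,0,0,0,1.5],[0,0,0,0,0,0,1.5]]]}}

```text
time: 40.62
position: [0.4567, -0.1228, 0.2527]
orientation: [-0.023, 1.0, 0.0, -0.002]
force: [-6.4, 0.6, 1.3]
finger_gap: 0.0267
finger_force: 25.0
```

```bash
python3 - <<'E'
from h import *
st();im,d,w=look("side"); cv2.imwrite("pics/s8.png",cv2.resize(im[150:290,190:350],None,fx=4,fy=4))
E
```

```text
40.6167 [ 0.4567 -0.1228  0.2527] [-2.300e-02  9.997e-01  1.000e-04 -2.200e-03] [-6.4  0.6  1.3] 0.0267 24.964498579502106
side peg [303 186] [ 0.6133 -0.0449  0.2437] zmax 0.261 160
side peg [268 188] [ 0.5441 -0.0459  0.2434] zmax 0.261 158
side peg [285 188] [ 0.5763 -0.047   0.2432] zmax 0.26 154
side peg [251 190] [ 0.509  -0.0476  0.2434] zmax 0.261 141
side peg [219 195] [ 0.4801 -0.1267  0.2366] zmax 0.307 327
```

View pics/s8.png

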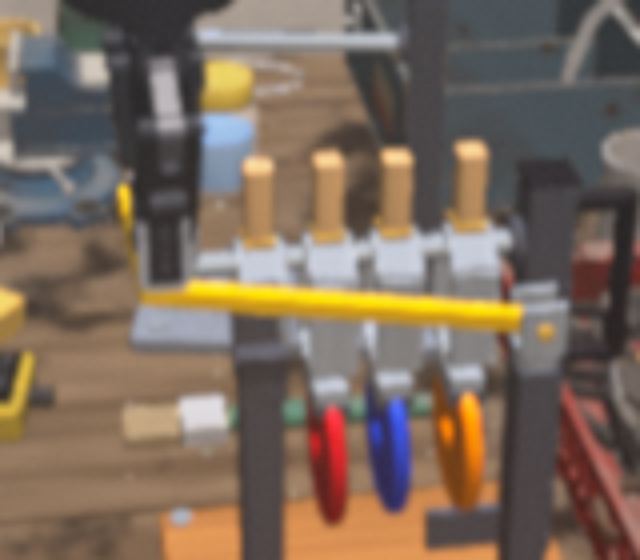

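The bar is raised over the keeper (265,310) and back in line. I'll lower it into the notch, let go and back off.

Request:
{"method": "jog_arm", "body": {"deltas": [[[0.2,0,0.6,0,0,0,1.5],[0.3,0.1,0.6,0,0,0,1.5],[0.2,0,0.6,0,0,0,1.5],[0.1,0,0.7,0,0,0,1.5],[0.1,0,0.4,0,0,0,1.5],[0.1,0,0.2,0,0,0,1.5],[0,0,0,0,0,0,1.5],[0,0,0,0,0,0,1.5]]]}}

```text
time: 41.33
position: [0.4476, -0.1224, 0.2218]
orientation: [-0.023, 1.0, 0.0, -0.001]
force: [-6.0, -0.4, 0.9]
finger_gap: 0.0263
finger_force: 25.0
```

Request:
{"method": "jog_arm", "body": {"deltas": [[[0,0,0,0,0,0,3.2],[0,0,0,0,0,0,4.5],[0,0,0,0,0,0,4.5],[0,0,0,0,0,0,4.5],[0,0,-2,0,0,0,4.5],[0,0,-2.5,0,0,0,4.5],[0,0,-2.5,0,0,0,4.5],[0,0,-2.5,0,0,0,4.5]]]}}

```text
time: 42.0
position: [0.449, -0.1223, 0.3185]
orientation: [-0.023, 1.0, -0.0, 0.0]
force: [0.1, -0.3, -0.2]
finger_gap: 0.0451
finger_force: 0.0
```

Request:
{"method": "jog_arm", "body": {"deltas": [[[1.5,0,-2,0,0,0,4.5],[1.5,0,-2,0,0,0,4.5],[1.5,0,-1,0,0,0,4.5],[1.5,0,0,0,0,0,4.5],[1.5,0,0,0,0,0,4.5],[0,0,0,0,0,0,4.5],[0,0,0,0,0,0,4.5],[0,0,0,0,0,0,4.5]]]}}

```text
time: 42.67
position: [0.3746, -0.126, 0.3674]
orientation: [-0.023, 1.0, -0.0, 0.001]
force: [0.6, -0.5, -0.1]
finger_gap: 0.0449
finger_force: 0.0
```

```bash
python3 - <<'E'
from h import *
st();im,d,w=look("side"); cv2.imwrite("pics/s9.png",cv2.resize(im[130:290,190:350],None,fx=3.7,fy=3.7))
hsv=cv2.cvtColor(im,cv2.COLOR_BGR2HSV)
m=(hsv[...,0]>20)&(hsv[...,0]<32)&(hsv[...,1]>150)&(w[...,1]<-.08)&(w[...,2]>.15)
p=w[m]; print(p.min(0),p.max(0),np.polyfit(p[:,0],p[:,1],1),np.polyfit(p[:,0],p[:,2],1))
E
```

```text
42.6667 [ 0.3746 -0.126   0.3674] [-2.280e-02  9.997e-01 -2.000e-04  6.000e-04] [ 0.6 -0.5 -0.1] 0.0449 0.0
side peg [303 186] [ 0.6135 -0.0452  0.2439] zmax 0.261 159
side peg [268 188] [ 0.5439 -0.0458  0.2433] zmax 0.261 160
side peg [284 188] [ 0.5763 -0.0466  0.2425] zmax 0.262 157
side peg [250 190] [ 0.5091 -0.0476  0.2439] zmax 0.261 139
side peg [218 216] [ 0.4446 -0.1349  0.2412] zmax 0.254 73
[ 0.44245912 -0.13067066  0.2027028 ] [ 0.6231488  -0.10005806  0.25280952] [ 0.05281086 -0.14933161] [-0.00412339  0.21140277]
```

View pics/s9.png

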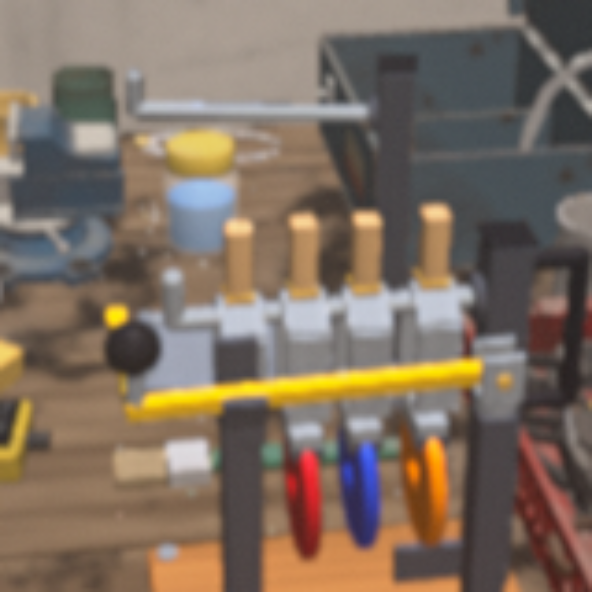

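The bar lies level in the keeper at (245,395), with the knob at (132,347). All four samples hang behind it, and the jar and brush haven't moved.

```bash
python3 -c "
from h import *
print(hand_in())"
```

```text
the job is handed in; nothing more can be done
None
```

The job is handed in: all four samples hang on the rack's rail, the latch bar has dropped back level into its keeper's notch, and the jar and brush were not touched.

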